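# Pack the cleaning tools into the kit rack and lock the keeper bar

### The job

Pack the cleaning tools for the field: first clear the jar and the dropper bottle out of the way of the rack's keeper bar and stand both upright on the clip-box lid, then swing the bar wide open (about a quarter turn from shut). Lay every brush and spatula that lies on the wooden table left of the rack flat across both notched rails, one to a slot in any slots, centred end to end. Finally swing the bar shut over them until it snaps past its catch and lies fully home.

Things in the scene. Friction and masses are not known exactly. Their poses are not given: they have to be found in the camera images.
- kit_rack: fixed tool rack; origin: centre of the underside of its 340 x 130 x 8 mm base plate, z up, x from hinge end to catch end. Two grey rails along x at y = -38 and +38 mm, 12 mm thick, 64 mm free between them. In each, 4 notches at x = -96, -32, 32, 96 mm, 42 mm wide, floor z = 30 mm; round-topped teeth to z = 55 mm. The shut bar lies along x at y = -38 mm.
- keeper_bar (a joint): steel bar 307 x 18 mm, turning level on an upright hinge, z = 54 to 66 mm. Angle: 0 = fully shut (along rack +x); grows as it swings out to the rack's -y side (clockwise from above), stop at 1.75; stays where left. At about 0.085 a nib under its free end meets a sprung catch ball; about 12 N at the knob carries it over (crest 0.042) and it snaps home to 0.
- bar_hinge (a point): point on the bar's hinge axis, at the bar's top face (66 mm above the bench); in the rack's frame x = -145, y = -38 mm.
- bar_knob (a point): top of the upright round black knob on the bar, 16 mm diameter, 40 mm tall (z = 66 to 106 mm), 170 mm from the hinge axis along the bar; it can be pinched from above and turns freely enough in the fingers.
- slot_1 (a point): rack slot 1 of 4, counted from the hinge end: centre of the slot at the level of its floor, midway between the two notched rails; the tool lies along the rack's y through this point.
- slot_2 (a point): rack slot 2 of 4, counted from the hinge end: centre of the slot at the level of its floor, midway between the two notched rails; the tool lies along the rack's y through this point.
- slot_3 (a point): rack slot 3 of 4, counted from the hinge end: centre of the slot at the level of its floor, midway between the two notched rails; the tool lies along the rack's y through this point.
- slot_4 (a point): rack slot 4 of 4, counted from the hinge end: centre of the slot at the level of its floor, midway between the two notched rails; the tool lies along the rack's y through this point.
- box_lid: flat grey-white lid of a clip box, lying fixed on the bench, 184 (x) x 280 (y) x 12 mm; origin: centre of its underside. Its top, 12 mm up, is the place for the jar and the bottle.
- jar: screw-top jar, round, 64 mm diameter, 100 mm tall, about 0.25 kg, standing in the bar's path; origin: centre of its base, z up.
- dropper_bottle: brown dropper bottle standing in the bar's path, 102 mm tall; body round, 33 mm diameter, with its shoulder at about 60 mm, then a narrower black cap (24 mm) and rubber bulb (13 mm); origin: centre of its base, z up.
- brush_a: one of two alike flat dusting brushes: straight, 192 mm long along its y, 26 mm wide at the head (-y end), handle about 22 mm wide and 10 mm thick, 30 g; it lies flat. Origin: middle of its length, underside; z up. Grip it across its width within 20 mm of the origin. May be absent (None).
- brush_b: one of two alike flat dusting brushes: straight, 192 mm long along its y, 26 mm wide at the head (-y end), handle about 22 mm wide and 10 mm thick, 30 g; it lies flat. Origin: middle of its length, underside; z up. Grip it across its width within 20 mm of the origin. May be absent (None).
- spatula_a: one of two alike flat wooden scrapers: straight, 196 mm long along its y, up to 34 mm wide, 6 mm thick, 30 g; it lies flat. Origin: middle of its length, underside; z up. Grip it across its width within 20 mm of the origin. May be absent (None).
- spatula_b: one of two alike flat wooden scrapers: straight, 196 mm long along its y, up to 34 mm wide, 6 mm thick, 30 g; it lies flat. Origin: middle of its length, underside; z up. Grip it across its width within 20 mm of the origin. May be absent (None).

How it is judged (in metres and radians):
On the way, in this order (a step that is already met when the one before it is completed fails the run):
1. the jar and the dropper bottle stand upright on the box lid, let go (x of jar in the frame of box_lid between -0.085 and 0.085 m and y of jar in the frame of box_lid between -0.13 and 0.13 m and z of jar in the frame of box_lid between 0.004 and 0.02 m and angle between each of jar, dropper_bottle's own z axis and vertical below 0.1 rad and x of dropper_bottle in the frame of box_lid between -0.085 and 0.085 m and y of dropper_bottle in the frame of box_lid between -0.13 and 0.13 m and z of dropper_bottle in the frame of box_lid between 0.004 and 0.02 m and contact force between the fingers and jar below 0.5 N and contact force between the fingers and dropper_bottle below 0.5 N), for 0.2 s.
2. the keeper bar is wide open (1.3 rad or more) (value of joint keeper_bar above 1.3 rad), for 0.1 s.
3. every tool lies in a slot of its own across both rails, let go, with the bar still open (z of brush_a in the frame of kit_rack between 0.022 and 0.037 m and y of brush_a in the frame of kit_rack between -0.028 and 0.028 m and angle between the y axis of each of brush_a, brush_b, spatula_a, spatula_b and the y axis of kit_rack, either way round below 0.15 rad and angle between each of brush_a, brush_b, spatula_a, spatula_b's own z axis and vertical below 0.12 rad and (x of brush_a in the frame of kit_rack between -0.114 and -0.078 m or x of brush_a in the frame of kit_rack between -0.05 and -0.014 m or x of brush_a in the frame of kit_rack between 0.014 and 0.05 m or x of brush_a in the frame of kit_rack between 0.078 and 0.114 m) and z of brush_b in the frame of kit_rack between 0.022 and 0.037 m and y of brush_b in the frame of kit_rack between -0.028 and 0.028 m and (x of brush_b in the frame of kit_rack between -0.114 and -0.078 m or x of brush_b in the frame of kit_rack between -0.05 and -0.014 m or x of brush_b in the frame of kit_rack between 0.014 and 0.05 m or x of brush_b in the frame of kit_rack between 0.078 and 0.114 m) and z of spatula_a in the frame of kit_rack between 0.022 and 0.037 m and y of spatula_a in the frame of kit_rack between -0.028 and 0.028 m and (x of spatula_a in the frame of kit_rack between -0.114 and -0.078 m or x of spatula_a in the frame of kit_rack between -0.05 and -0.014 m or x of spatula_a in the frame of kit_rack between 0.014 and 0.05 m or x of spatula_a in the frame of kit_rack between 0.078 and 0.114 m) and z of spatula_b in the frame of kit_rack between 0.022 and 0.037 m and y of spatula_b in the frame of kit_rack between -0.028 and 0.028 m and (x of spatula_b in the frame of kit_rack between -0.114 and -0.078 m or x of spatula_b in the frame of kit_rack between -0.05 and -0.014 m or x of spatula_b in the frame of kit_rack between 0.014 and 0.05 m or x of spatula_b in the frame of kit_rack between 0.078 and 0.114 m) and contact force between the fingers and brush_a below 0.5 N and contact force between the fingers and brush_b below 0.5 N and contact force between the fingers and spatula_a below 0.5 N and contact force between the fingers and spatula_b below 0.5 N and value of joint keeper_bar above 0.5 rad), for 0.2 s.
4. the bar is shut, past its catch (value of joint keeper_bar below 0.03 rad), for 0.2 s.
At the end, for the whole second after the job is handed in: Bar home past its catch (under 0.03 rad); each tool present flat in a slot of its own on both rails, within 18 mm of the slot line, 28 mm of centred and 0.15 rad of its direction; jar and bottle upright (0.1 rad) with their centres on the lid; all at rest (x of jar in the frame of box_lid between -0.085 and 0.085 m and y of jar in the frame of box_lid between -0.13 and 0.13 m and z of jar in the frame of box_lid between 0.004 and 0.02 m and angle between each of jar, dropper_bottle's own z axis and vertical below 0.1 rad and x of dropper_bottle in the frame of box_lid between -0.085 and 0.085 m and y of dropper_bottle in the frame of box_lid between -0.13 and 0.13 m and z of dropper_bottle in the frame of box_lid between 0.004 and 0.02 m and z of brush_a in the frame of kit_rack between 0.022 and 0.037 m and y of brush_a in the frame of kit_rack between -0.028 and 0.028 m and angle between the y axis of each of brush_a, brush_b, spatula_a, spatula_b and the y axis of kit_rack, either way round below 0.15 rad and angle between each of brush_a, brush_b, spatula_a, spatula_b's own z axis and vertical below 0.12 rad and (x of brush_a in the frame of kit_rack between -0.114 and -0.078 m or x of brush_a in the frame of kit_rack between -0.05 and -0.014 m or x of brush_a in the frame of kit_rack between 0.014 and 0.05 m or x of brush_a in the frame of kit_rack between 0.078 and 0.114 m) and z of brush_b in the frame of kit_rack between 0.022 and 0.037 m and y of brush_b in the frame of kit_rack between -0.028 and 0.028 m and (x of brush_b in the frame of kit_rack between -0.114 and -0.078 m or x of brush_b in the frame of kit_rack between -0.05 and -0.014 m or x of brush_b in the frame of kit_rack between 0.014 and 0.05 m or x of brush_b in the frame of kit_rack between 0.078 and 0.114 m) and z of spatula_a in the frame of kit_rack between 0.022 and 0.037 m and y of spatula_a in the frame of kit_rack between -0.028 and 0.028 m and (x of spatula_a in the frame of kit_rack between -0.114 and -0.078 m or x of spatula_a in the frame of kit_rack between -0.05 and -0.014 m or x of spatula_a in the frame of kit_rack between 0.014 and 0.05 m or x of spatula_a in the frame of kit_rack between 0.078 and 0.114 m) and z of spatula_b in the frame of kit_rack between 0.022 and 0.037 m and y of spatula_b in the frame of kit_rack between -0.028 and 0.028 m and (x of spatula_b in the frame of kit_rack between -0.114 and -0.078 m or x of spatula_b in the frame of kit_rack between -0.05 and -0.014 m or x of spatula_b in the frame of kit_rack between 0.014 and 0.05 m or x of spatula_b in the frame of kit_rack between 0.078 and 0.114 m) and value of joint keeper_bar below 0.03 rad and linear speed of each of brush_a, brush_b, spatula_a, spatula_b, jar, dropper_bottle below 0.02 m/s); the robot touches nothing.
It fails at once if the jar or the bottle is knocked over (angle between any of jar, dropper_bottle's own z axis and vertical above 0.8 rad).
Of brush_a, brush_b, spatula_a, spatula_b only 2 to 4 are there at a start; the rules pass over those that are not, and their reading is None.
At some moment in a run one of spatula_a, spatula_b may be knocked a few centimetres aside while the robot is not near it.
It also fails if it takes over 210 s, if anything falls off the work surface, if the arm or the gripper's body presses on something with over 40 N, if the wrist force passes 120 N, or if a joint passes its speed limit or range.

### The arm

A 6-joint arm with a two-finger parallel gripper is mounted at the origin on a cart in front of the work surface, level with it; the furniture and walls round the work are solid. World frame = base frame: x ahead of the robot, y to its left, z up, the work surface at z = 0. Lengths are in mm, angles in rad, forces in N, time in s.
With the tool pointing down it reaches from about 400 to 825 mm from the base axis. Payload 7 kg.
Tool frame: the origin (TCP) lies on the centre line of the jaws, within the pads' length; the fingertips stand 14 mm ahead of it and the grasp point (between the pads) lies 5 mm behind it; z points along the fingers, y is the line along which they close (so a half turn about z gives the same grasp; the last joint's range is limited). The gripper opens to 88 mm and grips with 3 to 60 N. Pads are 19 mm wide; open, the fingers measure 130 mm over their backs; the gripper's body (78 mm by 193 mm) begins 47 mm behind the grasp point.
Start: joints at [1.454, 0.359, 0.012, 0, -1.224, -0.288], TCP at [265.845, 620.421, 240.561] pointing down, gripper open.
Joint ranges: [-3.07, 3.07], [-1.43, 2.12], [-1.02, 1.25], [-3.03, 1.67], [-3.05, -0], [-3.03, 3.03]. Speed limits (rad/s): [2.39, 2.39, 3.01, 3.14, 3.14, 3.14].

### API

Orientations are given as a unit quaternion [w, x, y, z].
In Python, from station import * gives the robot as it stands.
- The arm moves only by the tool play_rows, never from a script. Its argument "rows" is a list of rows, each an object with "delta_rot": the turn, a rotation vector about the tool's x, y, z in rad, a list of three; "delta_pos": the shift along the tool's x, y, z in m, a list of three; "fingers": the gripper command: -1 is fully open, 1 is shut, values between are in proportion. A call has 1 to 10 rows; each row is the pose to reach, as a shift and turn from the pose commanded when the call began, along the tool's axes at that moment; what a row does not reach only later rows make up. A row lasts 1/8 s, in which the tool goes at most 62.5 mm and 10.7 degrees, less where a joint would pass 70% of its speed; a pose out of reach is approached as far as the arm can. A call with a gripper value outside its range is refused whole. The fingers move at their own pace and stop on an object; "squeeze" is the grip in N (left out, the last holds). Time passes only in rows, so rows that repeat a pose let the fingers close. It gives the time, the measured TCP pose, the force, the opening and the grip force at its end, in the units of the state.
- get_state(): the state, without advancing time (a new reading comes with each control period).
- camera(name): name is "scene" or "top"; returns a dict with "img" (400x640x3 uint8, red, green, blue), "fx", "fy", "cx", "cy" (pixels), "extrinsics" (4x4, takes a point from camera to world coordinates). Camera axes: x right, y down, z forward; pixel columns grow to the right and rows downward; lengths in mm; the calibration is good to about 2 mm. A picture is of the moment at which its call begins. There is no depth.
- job_done(): hands the job in; it is judged then, once.
The state is a dict: "clock": time; "qpos": joint angles; "qd": joint speeds; "effort": joint torques, N m; "tool_pos": TCP position; "eef_rot": TCP orientation; "ft_force": force on the tool from outside, world axes, zero at the start; "torque": the same for the moment, N m; "gripper_width": finger opening in mm; "grip_force": force on a finger pad.
Only numpy, scipy, OpenCV 4.12 (cv2) and the standard library are available. Lean on these libraries where they do the work, as an engineer would, in place of code of your own. Each camera call takes 0.05 s, during which the arm holds its last target. There are 200 camera calls.

## Working session

There is one attempt and no reset: what is moved stays moved. The work goes in short steps, Python scripts to look and compute and a tool call to move; the robot and the scene stay as the last step left them, time stands still between calls to the robot, and variables do not carry over. Pictures are saved under pics/ and viewed, at most 16 in all, crops included, and the job is handed in when it is done.

Besides the shell and the picture viewer there is one more tool, called as name(argument=value, ...), one argument or row to a line, values as JSON. play_rows: Moves the arm, as the interface text tells. Its arguments: {"type":"object","properties":{"rows":{"type":"array"},"squeeze":{"type":"number"}},"required":["rows"]}

```bash
mkdir -p pics
cat > h.py <<'E'
from station import *
import numpy as np, cv2
def cam(n):
    c=camera(n); c['E']=np.array(c['extrinsics']); return c
def px2w(c,u,v,z):
    d=c['E'][:3,:3]@np.array([(u-c['cx'])/c['fx'],(v-c['cy'])/c['fy'],1.]); o=c['E'][:3,3]
    return o+d*(z-o[2])/d[2]
def w2px(c,p):
    q=np.linalg.inv(c['E'])@np.append(p,1); return c['fx']*q[0]/q[2]+c['cx'],c['fy']*q[1]/q[2]+c['cy']
def save(c,name): cv2.imwrite('pics/'+name,cv2.cvtColor(c['img'],cv2.COLOR_RGB2BGR))
E
python3 - <<'E'
from h import *
for n in('top','scene'):
    c=cam(n); save(c,n+'0.png'); print(n,c['fx'],c['fy'],c['cx'],c['cy'],c['E'].round(3).tolist())
print(get_state())
E
```

```text
top 439.6939565129634 439.6939565129634 307.2153170575121 205.04591262140767 [[-0.018, -0.995, 0.099, 414.48], [-1.0, 0.018, -0.007, 13.027], [0.005, -0.099, -0.995, 1254.883], [0.0, 0.0, 0.0, 1.0]]
scene 369.91162385989287 369.91162385989287 320.55145867445987 192.58580289128423 [[0.75, -0.47, 0.465, 51.045], [-0.661, -0.54, 0.521, -530.51], [0.006, -0.699, -0.716, 837.902], [0.0, 0.0, 0.0, 1.0]]
{'clock': 0.1, 'qpos': array([ 1.45406360e+00,  3.59305065e-01,  1.11541382e-02, -3.52539816e-04,
       -1.22411344e+00, -2.88137727e-01]), 'qd': array([ 1.55805461e-05, -1.53108194e-03,  3.60509958e-03,  1.91585336e-03,
        4.70917030e-04,  3.52179421e-04]), 'effort': array([-1.74540037e-03, -5.84160948e+01,  2.93748629e+01,  7.01556712e+00,
        1.01400545e-02, -5.88023181e-05]), 'tool_pos': array([265.70219009, 620.03970349, 239.71662813]), 'eef_rot': array([ 7.45514014e-04,  9.79567522e-01, -2.01114157e-01, -1.02299951e-04]), 'ft_force': array([-0.02504686, -0.12677627,  0.72097924]), 'torque': array([-0.02203562,  0.01284726,  0.00539524]), 'grip_force': 0.0, 'gripper_width': 87.44928777555128}
```

View pics/top0.png

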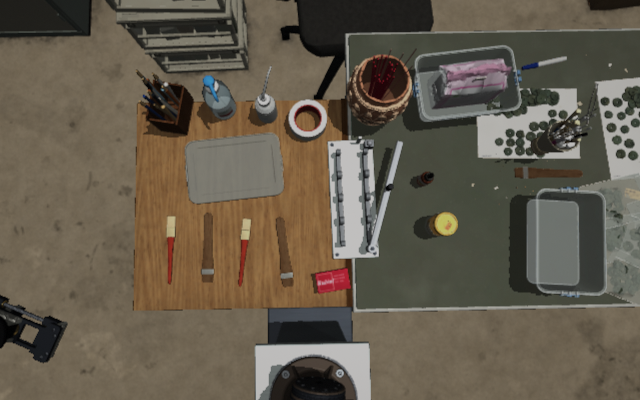

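View pics/scene0.png

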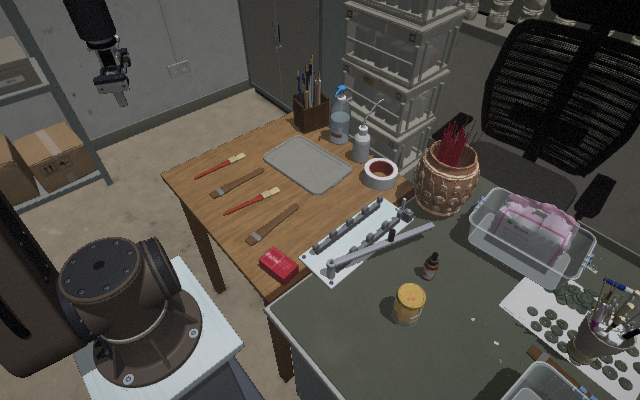

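The top view shows the rack at about (330–378, 140–258), with the hinge at the bottom near (373,248) and the bar open about 0.3 rad. The jar is at (445,224), the bottle at (425,179) and the lid around (235,168). Four tools lie at columns 171, 208, 244 and 285. The tool at (548,173) is on the green bench, so it is not one of ours.

```bash
cat > tools.py <<'E'
from h import *
def blobs(c,m,lo,box):
    k=np.zeros(m.shape,np.uint8); x0,y0,x1,y1=box; k[y0:y1,x0:x1]=m[y0:y1,x0:x1]*255
    k=cv2.morphologyEx(k,cv2.MORPH_CLOSE,np.ones((3,3)))
    cs,_=cv2.findContours(k,cv2.RETR_EXTERNAL,cv2.CHAIN_APPROX_NONE)
    return [x for x in cs if cv2.contourArea(x)>lo]
def tools(c,box=(137,205,312,305)):
    I=c['img'].astype(int); H=cv2.cvtColor(c['img'],cv2.COLOR_RGB2HSV).astype(int)
    R,G,B=I[...,0],I[...,1],I[...,2]
    bg=cv2.medianBlur(c['img'],5)
    red=(R>110)&(G<R*0.45)
    pale=(R>170)&(G>150)&(B>90)
    dark=(R<115)&(R>40)&(R-B>10)
    out=[]
    for nm,m in(('brush',red|pale),('spat',dark|((abs(R-G)<25)&(abs(G-B)<30)&(R<190)))):
        for k in blobs(c,m,120,box):
            z=8 if nm=='brush' else 6
            P=np.array([px2w(c,u,v,z)[:2] for u,v in k[:,0,:]],np.float32)
            (cx,cy),(w,h),a=cv2.minAreaRect(P); b=cv2.boxPoints(((cx,cy),(w,h),a))
            e=b[1]-b[0] if np.linalg.norm(b[1]-b[0])>np.linalg.norm(b[2]-b[1]) else b[2]-b[1]
            t=np.arctan2(e[1],e[0]); t=(t+np.pi/2)%np.pi-np.pi/2
            out.append((nm,round(cx,1),round(cy,1),round(max(w,h)),round(min(w,h)),round(t,3)))
    return out
E
python3 - <<'E'
from tools import *
c=cam('top')
for t in tools(c): print(t)
cr=c['img'][100:310,130:460]; cr=cv2.resize(cr,None,fx=2.4,fy=2.4,interpolation=cv2.INTER_CUBIC)
cv2.imwrite('pics/crop1.png',cr[...,::-1])
E
```

```text
('brush', 409.0, 188.8, 186, 21, np.float32(-0.13))
('brush', 418.5, 391.6, 185, 20, np.float32(0.012))
('spat', 408.3, 77.1, 200, 38, np.float32(0.149))
('spat', 424.9, 289.3, 197, 34, np.float32(0.003))
```

View pics/crop1.png

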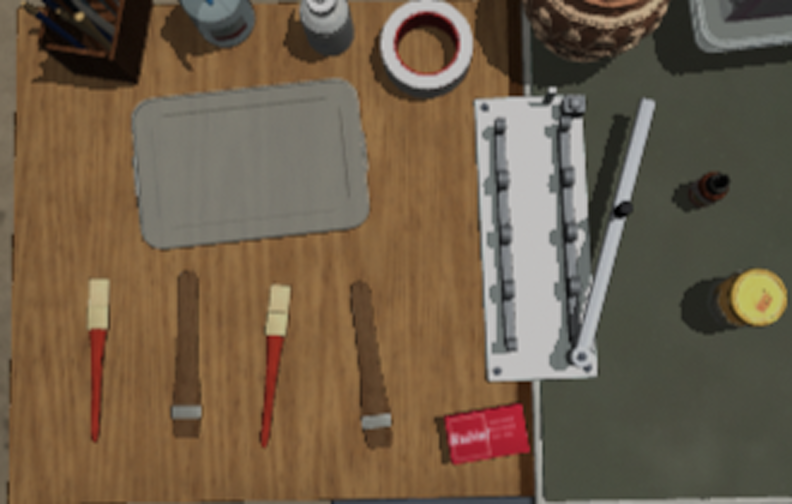

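The crop shows the plate corners at (475,101), (583,97), (597,375) and (489,380), and the hinge at (580,356). The knob is at (623,209), the jar top at (759,297), the bulb at (716,183) and the lid centre near (251,164).

Run:
```python
from tools import *
c=cam('top')
f=lambda u,v,z: px2w(c,130+u/2.4,100+v/2.4,z)
H=cv2.cvtColor(c['img'],cv2.COLOR_RGB2HSV)
I=c['img'].astype(int)
def rect(m,box,z,lo=30):
    for k in blobs(c,m,lo,box):
        P=np.array([px2w(c,u,v,z)[:2] for u,v in k[:,0,:]],np.float32); r=cv2.minAreaRect(P); print(np.round(r[0],1),np.round(r[1]),round(r[2],1))
print('lid');rect((H[...,1]<50)&(I[...,0]>70),(180,125,290,210),12,2000)
print('plate');rect((H[...,1]<40)&(I[...,0]>140),(322,130,376,262),8,1000)
for a in [(475,101),(583,97),(597,375),(489,380)]: print(f(*a,8).round(1))
print('hinge',f(580,356,68).round(1),'knob',f(624,208,106).round(1),'bartip',f(648,100,66).round(1))
print('jar');rect((H[...,0]>18)&(H[...,0]<35)&(H[...,1]>120)&(H[...,2]>120),(420,200,470,245),100)
print(f(759,297,100).round(1)); print('bot',f(716,183,102).round(1), f(712,186,70).round(1))
s=cam('scene'); 
for n,p in(('jar',f(759,297,100)),('bot',f(716,183,102)),('knob',f(624,208,106)),('hinge',f(580,356,66))): print(n,np.round(w2px(s,p),1))
cr=cv2.resize(s['img'][180:330,290:450],None,fx=4,fy=4,interpolation=cv2.INTER_CUBIC); cv2.imwrite('pics/crop2.png',cr[...,::-1])
```

```text
lid
[648.7 212.6] [181. 277.] 5.4
plate
[ 557.2 -123.5] [359. 123.] 1.4
[719.9 -59.    8. ]
[ 722.6 -189.3    8. ]
[ 389.4 -194.8    8. ]
[385.9 -67.8   8. ]
hinge [ 412.1 -166.5   68. ] knob [ 573.2 -214.4  106. ] bartip [ 703.5 -254.6   66. ]
jar
[ 473.8 -359.6] [58. 61.] 87.3
[ 473.  -360.2  100. ]
bot [ 599.9 -318.2  102. ] [ 601.7 -322.6   70. ]
jar [411.2 295.1]
bot [431.1 251.2]
knob [391.3 230.4]
hinge [330.9 263. ]
```

View pics/crop2.png

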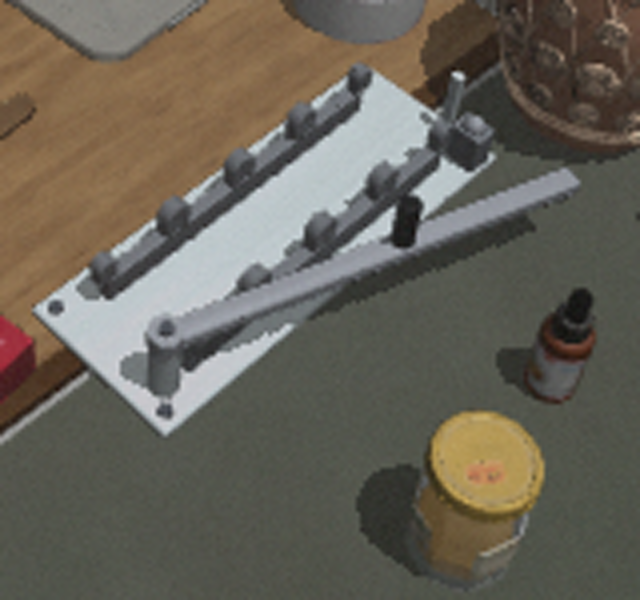

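Jar, knob and hinge reproject correctly between the two views. The bottle does not quite match: its bulb is at scene crop (580,293), against a predicted (564,285). I'll triangulate the bottle and the upright peg at the catch end.

```bash
cat >> h.py <<'E'
from scipy.spatial.transform import Rotation as Ro
def go(x=None,y=None,z=None,yaw=None):
    s=get_state(); p=np.array(s['tool_pos']); q=s['eef_rot']; R=Ro.from_quat([q[1],q[2],q[3],q[0]])
    X=R.as_matrix()[:,0]; cy=np.arctan2(X[1],X[0]); yaw=cy if yaw is None else yaw
    t=np.array([p[i] if v is None else v for i,v in enumerate((x,y,z))])
    T=Ro.from_euler('z',yaw)*Ro.from_euler('x',np.pi)
    d=R.inv().apply(t-p); 
    print('now',p.round(1),'yaw',round(cy,3),'dpos',(d/1000).round(4).tolist(),'drot',(R.inv()*T).as_rotvec().round(3).tolist(),'rows',round(np.linalg.norm(d)/62.5,1))
E
python3 - <<'E'
from h import *
t=cam('top'); s=cam('scene')
def tri(a,b):
    def ray(c,p):
        d=c['E'][:3,:3]@np.array([(p[0]-c['cx'])/c['fx'],(p[1]-c['cy'])/c['fy'],1]); return c['E'][:3,3],d/np.linalg.norm(d)
    o1,d1=ray(t,a);o2,d2=ray(s,b)
    k=np.linalg.lstsq(np.c_[d1,-d2],o2-o1,rcond=None)[0]; p,q=o1+k[0]*d1,o2+k[1]*d2
    print(((p+q)/2).round(1),'gap',round(np.linalg.norm(p-q),1))
T=lambda u,v:(130+u/2.4,100+v/2.4); S=lambda u,v:(290+u/4,180+v/4)
tri(T(551,90),S(458,76)); tri(T(720,181),S(581,294)); tri(T(623,208),S(408,200))
print('bottle scene z102',px2w(s,*S(581,294),102).round(1),'top (722,181)',px2w(t,*T(722,181),102).round(1))
for w in((550,300,240),(600,0,240),(473,-360,200)): go(*w,-np.pi/2)
E
```

```text
[ 718.6 -144.5   63.8] gap 2.3
[ 604.5 -326.    96.3] gap 4.1
[ 574.1 -214.2  106.4] gap 2.6
bottle scene z102 [ 602.  -328.8  102. ] top (722,181) [ 602.  -324.9  102. ]
now [265.8 620.3 240.3] yaw -0.405 dpos [0.3874, 0.1825, 0.0004] drot [0.0, -0.0, 1.166] rows 6.9
now [265.8 620.3 240.3] yaw -0.405 dpos [0.5515, 0.4386, 0.0006] drot [0.0, -0.0, 1.166] rows 11.3
now [265.8 620.3 240.3] yaw -0.405 dpos [0.5765, 0.8195, 0.0407] drot [0.0, -0.0, 1.166] rows 16.0
```

play_rows(
  rows=[
    {"delta_pos": [0.05, 0.023, 0], "delta_rot": [0, 0, 0.15], "fingers": -1},
    {"delta_pos": [0.1, 0.046, 0], "delta_rot": [0, 0, 0.3], "fingers": -1},
    {"delta_pos": [0.15, 0.07, 0], "delta_rot": [0, 0, 0.45], "fingers": -1},
    {"delta_pos": [0.2, 0.094, 0], "delta_rot": [0, 0, 0.6], "fingers": -1},
    {"delta_pos": [0.25, 0.118, 0], "delta_rot": [0, 0, 0.75], "fingers": -1},
    {"delta_pos": [0.3, 0.14, 0], "delta_rot": [0, 0, 0.9], "fingers": -1},
    {"delta_pos": [0.345, 0.165, 0], "delta_rot": [0, 0, 1.05], "fingers": -1},
    {"delta_pos": [0.387, 0.183, 0], "delta_rot": [0, 0, 1.166], "fingers": -1},
    {"delta_pos": [0.387, 0.183, 0], "delta_rot": [0, 0, 1.166], "fingers": -1},
  ],
)

```text
clock: 1.48
tool_pos: [551.1, 297.3, 240.4]
eef_rot: [-0.0, -0.705, 0.709, -0.0]
ft_force: [0.3, 0.2, 0.0]
gripper_width: 87.8
grip_force: 0.0
```

```bash
python3 -c "
from h import *
go(600,0,240,-np.pi/2);go(473,-360,240,-np.pi/2)"
```

```text
now [551.1 297.3 240.4] yaw -1.576 dpos [0.2971, -0.0504, 0.0005] drot [0.0, -0.0, -0.005] rows 4.8
now [551.1 297.3 240.4] yaw -1.576 dpos [0.6577, 0.0748, 0.0007] drot [0.0, -0.0, -0.005] rows 10.6
```

play_rows(
  rows=[
    {"delta_pos": [0.06, -0.01, 0], "delta_rot": [0, 0, 0], "fingers": -1},
    {"delta_pos": [0.12, -0.02, 0], "delta_rot": [0, 0, 0], "fingers": -1},
    {"delta_pos": [0.18, -0.03, 0], "delta_rot": [0, 0, 0], "fingers": -1},
    {"delta_pos": [0.24, -0.04, 0], "delta_rot": [0, 0, 0], "fingers": -1},
    {"delta_pos": [0.3, -0.04, 0], "delta_rot": [0, 0, 0], "fingers": -1},
    {"delta_pos": [0.36, -0.03, 0], "delta_rot": [0, 0, 0], "fingers": -1},
    {"delta_pos": [0.42, -0.02, 0], "delta_rot": [0, 0, 0], "fingers": -1},
    {"delta_pos": [0.48, 0.01, 0], "delta_rot": [0, 0, 0], "fingers": -1},
    {"delta_pos": [0.54, 0.04, 0], "delta_rot": [0, 0, 0], "fingers": -1},
    {"delta_pos": [0.58, 0.06, 0], "delta_rot": [0, 0, 0], "fingers": -1},
  ],
)

```text
clock: 2.72
tool_pos: [488.6, -281.3, 240.8]
eef_rot: [-0.0, 0.708, -0.707, 0.0]
ft_force: [1.0, -0.0, 0.3]
gripper_width: 87.9
grip_force: 0.0
```

```bash
python3 -c "
from h import *
go(473,-360,200,-np.pi/2)"
```

```text
now [ 488.6 -281.3  240.8] yaw -1.57 dpos [0.0787, 0.0157, 0.0408] drot [-0.001, -0.0, 0.001] rows 1.4
```

play_rows(
  rows=[
    {"delta_pos": [0.06, 0.012, 0], "delta_rot": [0, 0, 0], "fingers": -1},
    {"delta_pos": [0.0787, 0.0157, 0.0], "delta_rot": [0, 0, 0], "fingers": -1},
    {"delta_pos": [0.0787, 0.0157, 0.04], "delta_rot": [0, 0, 0], "fingers": -1},
    {"delta_pos": [0.0787, 0.0157, 0.08], "delta_rot": [0, 0, 0], "fingers": -1},
    {"delta_pos": [0.0787, 0.0157, 0.11], "delta_rot": [0, 0, 0], "fingers": -1},
    {"delta_pos": [0.0787, 0.0157, 0.11], "delta_rot": [0, 0, 0], "fingers": -1},
  ],
)

```text
clock: 3.48
tool_pos: [472.8, -357.5, 128.4]
eef_rot: [0.001, 0.707, -0.707, -0.002]
ft_force: [0.2, -0.0, 0.4]
gripper_width: 87.7
grip_force: 0.0
```

```bash
python3 -c "
from h import *
c=cam('scene');s=cam('top')
a=cv2.resize(c['img'][150:350,290:490],None,fx=2,fy=2);b=cv2.resize(s['img'][140:300,340:500],None,fx=2.5,fy=2.5)
cv2.imwrite('pics/j1.png',np.hstack([a,b])[...,::-1])
go(473,-360,66,-np.pi/2)"
```

```text
now [ 474.7 -358.7  131.5] yaw -1.569 dpos [0.0013, 0.0017, 0.0655] drot [-0.0, -0.001, 0.001] rows 1.0
```

View pics/j1.png

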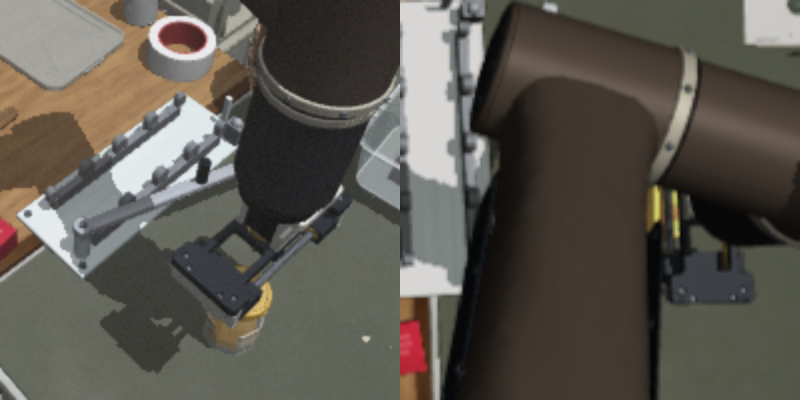

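The gripper sits squarely over the jar, with the fingers astride it along x. I'll go down and grip.

play_rows(
  rows=[
    {"delta_pos": [0.001, 0.002, 0.03], "delta_rot": [0, 0, 0], "fingers": -1},
    {"delta_pos": [0.001, 0.002, 0.055], "delta_rot": [0, 0, 0], "fingers": -1},
    {"delta_pos": [0.001, 0.002, 0.065], "delta_rot": [0, 0, 0], "fingers": -1},
    {"delta_pos": [0.001, 0.002, 0.065], "delta_rot": [0, 0, 0], "fingers": -0.2},
    {"delta_pos": [0.001, 0.002, 0.065], "delta_rot": [0, 0, 0], "fingers": 0.6},
    {"delta_pos": [0.001, 0.002, 0.065], "delta_rot": [0, 0, 0], "fingers": 1},
    {"delta_pos": [0.001, 0.002, 0.065], "delta_rot": [0, 0, 0], "fingers": 1},
    {"delta_pos": [0.001, 0.002, 0.065], "delta_rot": [0, 0, 0], "fingers": 1},
  ],
  squeeze=20,
)

```text
clock: 4.58
tool_pos: [472.6, -360.2, 66.6]
eef_rot: [-0.0, 0.707, -0.707, 0.001]
ft_force: [0.7, 0.5, 6.5]
gripper_width: 63.0
grip_force: 20.0
```

play_rows(
  rows=[
    {"delta_pos": [0, 0, -0.03], "delta_rot": [0, 0, 0], "fingers": 1},
    {"delta_pos": [0, 0, -0.08], "delta_rot": [0, 0, 0], "fingers": 1},
    {"delta_pos": [0, 0, -0.135], "delta_rot": [0, 0, 0], "fingers": 1},
    {"delta_pos": [-0.04, -0.01, -0.135], "delta_rot": [0, 0, 0], "fingers": 1},
    {"delta_pos": [-0.09, -0.04, -0.135], "delta_rot": [0, 0, 0], "fingers": 1},
    {"delta_pos": [-0.15, -0.07, -0.135], "delta_rot": [0, 0, 0], "fingers": 1},
    {"delta_pos": [-0.21, -0.1, -0.135], "delta_rot": [0, 0, 0], "fingers": 1},
    {"delta_pos": [-0.27, -0.12, -0.135], "delta_rot": [0, 0, 0], "fingers": 1},
    {"delta_pos": [-0.33, -0.13, -0.135], "delta_rot": [0, 0, 0], "fingers": 1},
    {"delta_pos": [-0.39, -0.14, -0.135], "delta_rot": [0, 0, 0], "fingers": 1},
  ],
)

```text
clock: 5.82
tool_pos: [610.5, 25.8, 200.2]
eef_rot: [-0.0, -0.707, 0.707, 0.0]
ft_force: [1.6, -0.9, -0.9]
gripper_width: 63.1
grip_force: 20.0
```

```bash
python3 -c "
from h import *
go(620,150,79.5,-np.pi/2)"
```

```text
now [610.5  25.8 200.2] yaw -1.571 dpos [-0.1242, -0.0096, 0.1206] drot [0.001, -0.0, -0.0] rows 2.8
```

play_rows(
  rows=[
    {"delta_pos": [-0.05, -0.005, 0], "delta_rot": [0, 0, 0], "fingers": 1},
    {"delta_pos": [-0.1, -0.0096, 0], "delta_rot": [0, 0, 0], "fingers": 1},
    {"delta_pos": [-0.1242, -0.0096, 0.02], "delta_rot": [0, 0, 0], "fingers": 1},
    {"delta_pos": [-0.1242, -0.0096, 0.06], "delta_rot": [0, 0, 0], "fingers": 1},
    {"delta_pos": [-0.1242, -0.0096, 0.095], "delta_rot": [0, 0, 0], "fingers": 1},
    {"delta_pos": [-0.1242, -0.0096, 0.11], "delta_rot": [0, 0, 0], "fingers": 1},
    {"delta_pos": [-0.1242, -0.0096, 0.117], "delta_rot": [0, 0, 0], "fingers": 1},
    {"delta_pos": [-0.1242, -0.0096, 0.117], "delta_rot": [0, 0, 0], "fingers": 1},
  ],
)

```text
clock: 6.82
tool_pos: [620.7, 147.9, 84.0]
eef_rot: [0.0, -0.707, 0.707, -0.0]
ft_force: [-0.4, 0.5, -2.5]
gripper_width: 63.0
grip_force: 20.0
```

```bash
python3 -c "
from h import *
go(620,150,79,-np.pi/2);print(get_state()['ft_force'])"
```

```text
now [620.7 147.9  84. ] yaw -1.571 dpos [-0.0021, 0.0007, 0.005] drot [-0.0, 0.0, -0.0] rows 0.1
[-0.36100479  0.53558962 -2.50280074]
```

play_rows(
  rows=[
    {"delta_pos": [0, 0, 0.003], "delta_rot": [0, 0, 0], "fingers": 1},
    {"delta_pos": [0, 0, 0.0047], "delta_rot": [0, 0, 0], "fingers": 1},
    {"delta_pos": [0, 0, 0.0047], "delta_rot": [0, 0, 0], "fingers": 1},
    {"delta_pos": [0, 0, 0.0047], "delta_rot": [0, 0, 0], "fingers": 0},
    {"delta_pos": [0, 0, 0.0047], "delta_rot": [0, 0, 0], "fingers": -1},
    {"delta_pos": [0, 0, 0.0047], "delta_rot": [0, 0, 0], "fingers": -1},
    {"delta_pos": [0, 0, 0.0047], "delta_rot": [0, 0, 0], "fingers": -1},
    {"delta_pos": [0, 0, -0.03], "delta_rot": [0, 0, 0], "fingers": -1},
    {"delta_pos": [0, 0, -0.08], "delta_rot": [0, 0, 0], "fingers": -1},
    {"delta_pos": [0, 0, -0.12], "delta_rot": [0, 0, 0], "fingers": -1},
  ],
)

```text
clock: 8.07
tool_pos: [620.7, 148.1, 205.7]
eef_rot: [-0.001, 0.707, -0.707, 0.0]
ft_force: [0.3, 0.6, -0.1]
gripper_width: 87.7
grip_force: 0.0
```

```bash
python3 -c "
from h import *
go(602,-326,200,-np.pi/2)"
```

```text
now [620.7 148.1 205.7] yaw -1.571 dpos [0.4741, 0.0187, 0.0055] drot [-0.001, 0.0, 0.0] rows 7.6
```

play_rows(
  rows=[
    {"delta_pos": [0.06, 0, 0], "delta_rot": [0, 0, 0], "fingers": -1},
    {"delta_pos": [0.12, 0.005, 0], "delta_rot": [0, 0, 0], "fingers": -1},
    {"delta_pos": [0.18, 0.01, 0], "delta_rot": [0, 0, 0], "fingers": -1},
    {"delta_pos": [0.24, 0.015, 0], "delta_rot": [0, 0, 0], "fingers": -1},
    {"delta_pos": [0.3, 0.0187, 0], "delta_rot": [0, 0, 0], "fingers": -1},
    {"delta_pos": [0.36, 0.0187, 0], "delta_rot": [0, 0, 0], "fingers": -1},
    {"delta_pos": [0.42, 0.0187, 0], "delta_rot": [0, 0, 0], "fingers": -1},
    {"delta_pos": [0.474, 0.0187, 0], "delta_rot": [0, 0, 0], "fingers": -1},
    {"delta_pos": [0.474, 0.0187, 0.01], "delta_rot": [0, 0, 0], "fingers": -1},
    {"delta_pos": [0.474, 0.0187, 0.05], "delta_rot": [0, 0, 0], "fingers": -1},
  ],
)

```text
clock: 9.32
tool_pos: [602.9, -327.1, 155.2]
eef_rot: [0.001, -0.707, 0.707, -0.002]
ft_force: [0.2, 0.5, -0.7]
gripper_width: 87.3
grip_force: 0.0
```

```bash
python3 -c "
from h import *
c=cam('scene');s=cam('top')
a=cv2.resize(c['img'][130:330,290:490],None,fx=2,fy=2);b=cv2.resize(s['img'][140:300,340:500],None,fx=2.5,fy=2.5)
cv2.imwrite('pics/b1.png',np.hstack([a,b])[...,::-1])
go(602,-326,54,-np.pi/2)"
```

```text
now [ 598.9 -324.5  148.9] yaw -1.572 dpos [0.0018, -0.0038, 0.0948] drot [0.007, 0.003, -0.001] rows 1.5
```

View pics/b1.png

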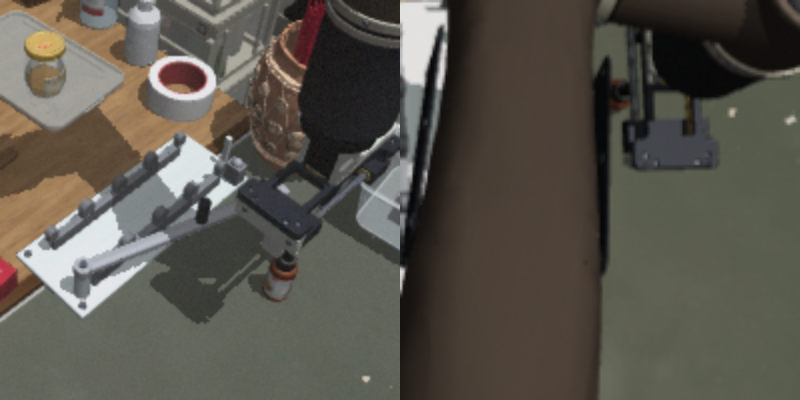

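The jar stands on the lid, and the gripper is over the bottle, with the offset in the top view explained by parallax. I'll go down and grip.

play_rows(
  rows=[
    {"delta_pos": [0.002, -0.004, 0.03], "delta_rot": [0, 0, 0], "fingers": -1},
    {"delta_pos": [0.002, -0.004, 0.06], "delta_rot": [0, 0, 0], "fingers": -1},
    {"delta_pos": [0.002, -0.004, 0.085], "delta_rot": [0, 0, 0], "fingers": -1},
    {"delta_pos": [0.002, -0.004, 0.094], "delta_rot": [0, 0, 0], "fingers": -1},
    {"delta_pos": [0.002, -0.004, 0.094], "delta_rot": [0, 0, 0], "fingers": 0},
    {"delta_pos": [0.002, -0.004, 0.094], "delta_rot": [0, 0, 0], "fingers": 0.3},
    {"delta_pos": [0.002, -0.004, 0.094], "delta_rot": [0, 0, 0], "fingers": 1},
    {"delta_pos": [0.002, -0.004, 0.094], "delta_rot": [0, 0, 0], "fingers": 1},
    {"delta_pos": [0.002, -0.004, 0.094], "delta_rot": [0, 0, 0], "fingers": 1},
    {"delta_pos": [0.002, -0.004, 0.094], "delta_rot": [0, 0, 0], "fingers": 1},
  ],
  squeeze=12,
)

```text
clock: 10.68
tool_pos: [605.5, -328.0, 59.6]
eef_rot: [0.0, 0.707, -0.707, -0.0]
ft_force: [-0.5, 0.5, 0.9]
gripper_width: 33.1
grip_force: 0.2
```

play_rows(
  rows=[
    {"delta_pos": [0, 0, 0], "delta_rot": [0, 0, 0], "fingers": 1},
    {"delta_pos": [0, 0, 0], "delta_rot": [0, 0, 0], "fingers": 1},
    {"delta_pos": [0, 0, -0.02], "delta_rot": [0, 0, 0], "fingers": 1},
    {"delta_pos": [0, 0, -0.06], "delta_rot": [0, 0, 0], "fingers": 1},
    {"delta_pos": [0, 0, -0.11], "delta_rot": [0, 0, 0], "fingers": 1},
    {"delta_pos": [0, 0, -0.15], "delta_rot": [0, 0, 0], "fingers": 1},
    {"delta_pos": [0, 0, -0.15], "delta_rot": [0, 0, 0], "fingers": 1},
  ],
)

```text
clock: 11.55
tool_pos: [607.5, -328.7, 213.9]
eef_rot: [-0.002, 0.707, -0.707, 0.003]
ft_force: [-0.1, -0.4, -1.5]
gripper_width: 31.7
grip_force: 12.0
```

```bash
python3 -c "
from h import *
go(620,270,100,-np.pi/2)"
```

```text
now [ 607.5 -328.7  213.9] yaw -1.57 dpos [-0.5989, -0.012, 0.1126] drot [-0.007, -0.002, 0.0] rows 9.8
```

play_rows(
  rows=[
    {"delta_pos": [-0.04, 0, 0], "delta_rot": [0, 0, 0], "fingers": 1},
    {"delta_pos": [-0.1, 0, 0], "delta_rot": [0, 0, 0], "fingers": 1},
    {"delta_pos": [-0.16, 0, 0], "delta_rot": [0, 0, 0], "fingers": 1},
    {"delta_pos": [-0.22, 0, 0], "delta_rot": [0, 0, 0], "fingers": 1},
    {"delta_pos": [-0.28, -0.012, 0], "delta_rot": [0, 0, 0], "fingers": 1},
    {"delta_pos": [-0.34, -0.012, 0], "delta_rot": [0, 0, 0], "fingers": 1},
    {"delta_pos": [-0.4, -0.012, 0], "delta_rot": [0, 0, 0], "fingers": 1},
    {"delta_pos": [-0.46, -0.012, 0], "delta_rot": [0, 0, 0], "fingers": 1},
    {"delta_pos": [-0.52, -0.012, 0], "delta_rot": [0, 0, 0], "fingers": 1},
    {"delta_pos": [-0.57, -0.012, 0], "delta_rot": [0, 0, 0], "fingers": 1},
  ],
)

```text
clock: 12.8
tool_pos: [616.8, 244.2, 208.3]
eef_rot: [0.001, 0.707, -0.707, -0.0]
ft_force: [1.2, 0.0, -0.7]
gripper_width: 31.9
grip_force: 12.0
```

```bash
python3 -c "
from h import *
go(620,270,75,-np.pi/2)"
```

```text
now [616.8 244.2 208.3] yaw -1.57 dpos [-0.0259, -0.0034, 0.1333] drot [0.001, -0.001, 0.001] rows 2.2
```

play_rows(
  rows=[
    {"delta_pos": [-0.026, -0.003, 0], "delta_rot": [0, 0, 0], "fingers": 1},
    {"delta_pos": [-0.026, -0.003, 0.03], "delta_rot": [0, 0, 0], "fingers": 1},
    {"delta_pos": [-0.026, -0.003, 0.07], "delta_rot": [0, 0, 0], "fingers": 1},
    {"delta_pos": [-0.026, -0.003, 0.11], "delta_rot": [0, 0, 0], "fingers": 1},
    {"delta_pos": [-0.026, -0.003, 0.125], "delta_rot": [0, 0, 0], "fingers": 1},
    {"delta_pos": [-0.026, -0.003, 0.13], "delta_rot": [0, 0, 0], "fingers": 1},
    {"delta_pos": [-0.026, -0.003, 0.13], "delta_rot": [0, 0, 0], "fingers": 1},
    {"delta_pos": [-0.026, -0.003, 0.13], "delta_rot": [0, 0, 0], "fingers": 1},
  ],
)

```text
clock: 13.8
tool_pos: [621.4, 268.5, 81.2]
eef_rot: [-0.001, 0.707, -0.707, 0.0]
ft_force: [0.2, 0.1, -1.1]
gripper_width: 32.0
grip_force: 12.0
```

play_rows(
  rows=[
    {"delta_pos": [0, 0, 0.005], "delta_rot": [0, 0, 0], "fingers": 1},
    {"delta_pos": [0, 0, 0.008], "delta_rot": [0, 0, 0], "fingers": 1},
    {"delta_pos": [0, 0, 0.009], "delta_rot": [0, 0, 0], "fingers": 1},
    {"delta_pos": [0, 0, 0.009], "delta_rot": [0, 0, 0], "fingers": 1},
  ],
)

```text
clock: 14.3
tool_pos: [620.7, 268.1, 71.0]
eef_rot: [-0.0, 0.707, -0.707, 0.0]
ft_force: [-1.9, -0.4, 3.9]
gripper_width: 31.8
grip_force: 12.0
```

play_rows(
  rows=[
    {"delta_pos": [0, 0, -0.0005], "delta_rot": [0, 0, 0], "fingers": 0.1},
    {"delta_pos": [0, 0, -0.0005], "delta_rot": [0, 0, 0], "fingers": -0.1},
    {"delta_pos": [0, 0, -0.0005], "delta_rot": [0, 0, 0], "fingers": -0.5},
    {"delta_pos": [0, 0, -0.0005], "delta_rot": [0, 0, 0], "fingers": -0.5},
    {"delta_pos": [0, 0, -0.03], "delta_rot": [0, 0, 0], "fingers": -0.5},
    {"delta_pos": [0, 0, -0.08], "delta_rot": [0, 0, 0], "fingers": -0.5},
    {"delta_pos": [0, 0, -0.13], "delta_rot": [0, 0, 0], "fingers": -0.5},
    {"delta_pos": [0.06, 0, -0.13], "delta_rot": [0, 0, 0], "fingers": -0.5},
    {"delta_pos": [0.12, 0, -0.13], "delta_rot": [0, 0, 0], "fingers": -0.5},
    {"delta_pos": [0.18, 0, -0.13], "delta_rot": [0, 0, 0], "fingers": -0.5},
  ],
)

```text
clock: 15.55
tool_pos: [620.4, 86.5, 200.8]
eef_rot: [-0.0, 0.707, -0.707, 0.0]
ft_force: [0.6, -0.8, -0.2]
gripper_width: 65.9
grip_force: 0.0
```

```bash
python3 -c "
from h import *
go(573,-214,180,-np.pi/2)"
```

```text
now [620.4  86.5 200.8] yaw -1.57 dpos [0.3005, 0.0476, 0.0207] drot [-0.001, 0.0, 0.001] rows 4.9
```

play_rows(
  rows=[
    {"delta_pos": [0.04, 0.006, 0], "delta_rot": [0, 0, -0.16], "fingers": -0.5},
    {"delta_pos": [0.08, 0.012, 0], "delta_rot": [0, 0, -0.32], "fingers": -0.5},
    {"delta_pos": [0.12, 0.018, 0], "delta_rot": [0, 0, -0.48], "fingers": -0.5},
    {"delta_pos": [0.16, 0.025, 0], "delta_rot": [0, 0, -0.64], "fingers": -0.5},
    {"delta_pos": [0.2, 0.032, 0], "delta_rot": [0, 0, -0.8], "fingers": -0.5},
    {"delta_pos": [0.24, 0.038, 0], "delta_rot": [0, 0, -0.96], "fingers": -0.5},
    {"delta_pos": [0.28, 0.044, 0.01], "delta_rot": [0, 0, -1.12], "fingers": -0.5},
    {"delta_pos": [0.3, 0.0476, 0.03], "delta_rot": [0, 0, -1.28], "fingers": -0.5},
    {"delta_pos": [0.3, 0.0476, 0.04], "delta_rot": [0, 0, -1.28], "fingers": -0.5},
    {"delta_pos": [0.3, 0.0476, 0.04], "delta_rot": [0, 0, -1.28], "fingers": -0.5},
  ],
)

```text
clock: 16.8
tool_pos: [572.7, -211.7, 159.9]
eef_rot: [0.0, 0.989, -0.146, -0.001]
ft_force: [0.1, -0.4, 1.3]
gripper_width: 65.7
grip_force: 0.0
```

```bash
python3 -c "
from h import *
s=cam('top');c=cam('scene');a=cv2.resize(c['img'][40:290,220:470],None,fx=1.6,fy=1.6);b=cv2.resize(s['img'][100:300,250:450],None,fx=2,fy=2)
cv2.imwrite('pics/k1.png',np.hstack([a,b])[...,::-1])
go(573.5,-214.3,87,-0.289)"
```

```text
now [ 573.6 -211.3  161.1] yaw -0.291 dpos [0.0007, 0.0029, 0.0741] drot [0.0, -0.001, -0.002] rows 1.2
```

View pics/k1.png

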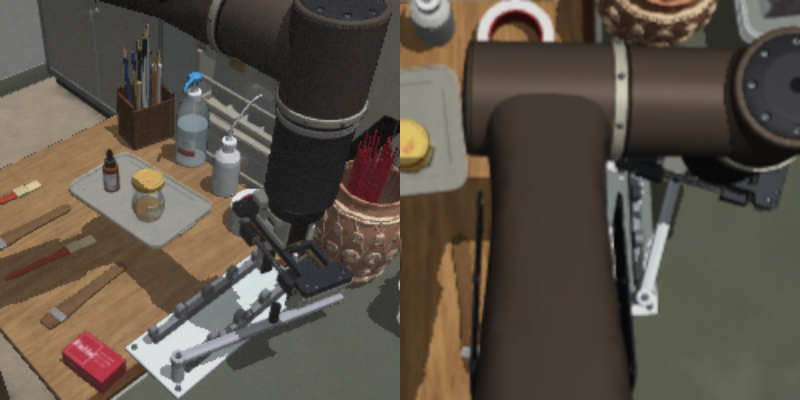

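Jar and bottle both stand on the lid, and the gripper is above the knob. I'll pinch it now.

play_rows(
  rows=[
    {"delta_pos": [0.001, 0.003, 0.03], "delta_rot": [0, 0, 0], "fingers": -0.5},
    {"delta_pos": [0.001, 0.003, 0.06], "delta_rot": [0, 0, 0], "fingers": -0.5},
    {"delta_pos": [0.001, 0.003, 0.073], "delta_rot": [0, 0, 0], "fingers": -0.5},
    {"delta_pos": [0.001, 0.003, 0.073], "delta_rot": [0, 0, 0], "fingers": -0.2},
    {"delta_pos": [0.001, 0.003, 0.073], "delta_rot": [0, 0, 0], "fingers": 0.3},
    {"delta_pos": [0.001, 0.003, 0.073], "delta_rot": [0, 0, 0], "fingers": 0.7},
    {"delta_pos": [0.001, 0.003, 0.073], "delta_rot": [0, 0, 0], "fingers": 1},
    {"delta_pos": [0.001, 0.003, 0.073], "delta_rot": [0, 0, 0], "fingers": 1},
    {"delta_pos": [0.001, 0.003, 0.073], "delta_rot": [0, 0, 0], "fingers": 1},
  ],
  squeeze=8,
)

```text
clock: 18.02
tool_pos: [573.2, -215.2, 87.7]
eef_rot: [0.0, 0.989, -0.145, 0.0]
ft_force: [0.1, 0.7, 2.3]
gripper_width: 15.7
grip_force: 8.0
```

```bash
python3 -c "
from h import *
s=get_state();q=s['eef_rot'];R=Ro.from_quat([q[1],q[2],q[3],q[0]]);p=s['tool_pos'];print(p,s['grip_force'],s['gripper_width'],s['ft_force'])
h=np.array([411,-167.5]);d=p[:2]-h;print(np.hypot(*d),np.arctan2(d[1],d[0]))
r=170;f0=np.arctan2(d[1],d[0])
for k in range(1,10):
    f=f0-k*0.14;t=h+r*np.array([np.cos(f),np.sin(f)]);print(k,(R.inv().apply([*(t-p[:2]),0])/1000).round(4),t.round())
"
```

```text
[ 573.17560718 -215.16822895   87.73609817] 8.000043779611588 15.737135031589949 [0.09221269 0.74299129 2.34017853]
169.0360541858519 -0.2858784576346084
1 [-0.0006  0.0237 -0.    ] [ 566. -238.]
2 [-0.0054  0.047  -0.    ] [ 555. -259.]
3 [-0.0135  0.0694 -0.    ] [ 540. -278.]
4 [-0.0246  0.0904 -0.    ] [ 524. -295.]
5 [-0.0385  0.1097 -0.    ] [ 505. -309.]
6 [-0.0549  0.1269 -0.    ] [ 484. -321.]
7 [-0.0736  0.1416 -0.    ] [ 462. -330.]
8 [-0.0942  0.1535 -0.    ] [ 439. -335.]
9 [-0.1162  0.1624 -0.    ] [ 415. -337.]
```

play_rows(
  rows=[
    {"delta_pos": [-0.0006, 0.0237, 0], "delta_rot": [0, 0, 0.14], "fingers": 1},
    {"delta_pos": [-0.0054, 0.047, 0], "delta_rot": [0, 0, 0.28], "fingers": 1},
    {"delta_pos": [-0.0135, 0.0694, 0], "delta_rot": [0, 0, 0.42], "fingers": 1},
    {"delta_pos": [-0.0246, 0.0904, 0], "delta_rot": [0, 0, 0.56], "fingers": 1},
    {"delta_pos": [-0.0385, 0.1097, 0], "delta_rot": [0, 0, 0.7], "fingers": 1},
    {"delta_pos": [-0.0549, 0.1269, 0], "delta_rot": [0, 0, 0.84], "fingers": 1},
    {"delta_pos": [-0.0736, 0.1416, 0], "delta_rot": [0, 0, 0.98], "fingers": 1},
    {"delta_pos": [-0.0942, 0.1535, 0], "delta_rot": [0, 0, 1.12], "fingers": 1},
    {"delta_pos": [-0.1162, 0.1624, 0], "delta_rot": [0, 0, 1.26], "fingers": 1},
    {"delta_pos": [-0.1162, 0.1624, 0], "delta_rot": [0, 0, 1.26], "fingers": 1},
  ],
)

```text
clock: 19.27
tool_pos: [413.1, -336.3, 87.5]
eef_rot: [-0.0, 0.713, -0.701, -0.001]
ft_force: [0.2, 7.7, 2.1]
gripper_width: 15.6
grip_force: 8.0
```

play_rows(
  rows=[
    {"delta_pos": [0, 0, 0], "delta_rot": [0, 0, 0], "fingers": 0.3},
    {"delta_pos": [0, 0, 0], "delta_rot": [0, 0, 0], "fingers": 0.0},
    {"delta_pos": [0, 0, 0], "delta_rot": [0, 0, 0], "fingers": 0.0},
    {"delta_pos": [0, 0, -0.03], "delta_rot": [0, 0, 0], "fingers": 0},
    {"delta_pos": [0, 0, -0.08], "delta_rot": [0, 0, 0], "fingers": 0},
    {"delta_pos": [-0.05, -0.01, -0.1], "delta_rot": [0, 0, -0.16], "fingers": 0},
    {"delta_pos": [-0.11, -0.03, -0.1], "delta_rot": [0, 0, -0.33], "fingers": 0},
    {"delta_pos": [-0.17, -0.05, -0.1], "delta_rot": [0, 0, -0.5], "fingers": 0},
    {"delta_pos": [-0.23, -0.05, -0.1], "delta_rot": [0, 0, -0.67], "fingers": 0},
    {"delta_pos": [-0.29, -0.05, -0.1], "delta_rot": [0, 0, -0.84], "fingers": 0},
  ],
)

```text
clock: 20.52
tool_pos: [459.5, -44.5, 187.7]
eef_rot: [-0.0, 0.938, -0.345, 0.0]
ft_force: [1.1, -0.8, 0.1]
gripper_width: 43.7
grip_force: 0.0
```

```bash
python3 -c "
from tools import *
go(408.3,77.1,120,0.149)
c=cam('top'); print(tools(c)); save(c,'t2.png')"
```

```text
now [459.5 -44.5 187.7] yaw -0.705 dpos [-0.1178, -0.0594, 0.0676] drot [-0.0, -0.0, -0.854] rows 2.4
[('brush', 420.0, 391.5, 188, 20, np.float32(0.013)), ('spat', 403.1, 196.3, 401, 278, np.float32(1.552))]
```

View pics/t2.png

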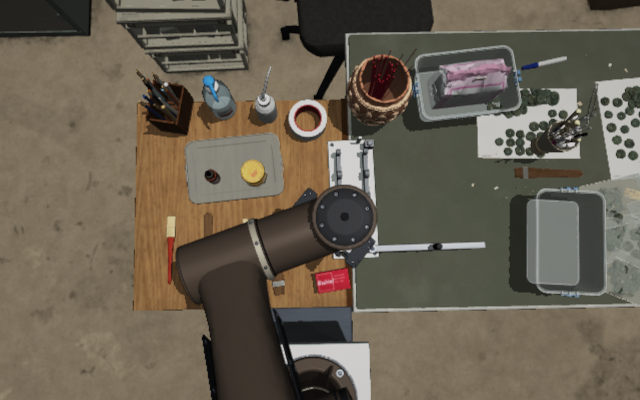

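The bar lies about a quarter turn open, pointing right from (375,248) to (485,245). The nearer spatula's metal band is now near (279,285), so it has been knocked aside and the arm hides it. I'll clear the view and remeasure.

```bash
python3 -c "
from tools import *
go(520,-230,187.7,0)"
```

```text
now [459.8 -39.5 187.9] yaw -0.694 dpos [0.1681, 0.108, 0.0001] drot [-0.002, -0.001, -0.694] rows 3.2
```

play_rows(
  rows=[
    {"delta_pos": [0.056, 0.036, 0], "delta_rot": [0, 0, -0.17], "fingers": 0},
    {"delta_pos": [0.112, 0.072, 0], "delta_rot": [0, 0, -0.34], "fingers": 0},
    {"delta_pos": [0.168, 0.108, 0], "delta_rot": [0, 0, -0.51], "fingers": 0},
    {"delta_pos": [0.168, 0.108, 0], "delta_rot": [0, 0, -0.694], "fingers": 0},
    {"delta_pos": [0.168, 0.108, 0], "delta_rot": [0, 0, -0.694], "fingers": 0},
  ],
)

```text
clock: 21.2
tool_pos: [516.5, -240.2, 186.7]
eef_rot: [0.0, 1.0, -0.008, -0.001]
ft_force: [-0.8, 0.2, -0.3]
gripper_width: 43.9
grip_force: 0.0
```

```bash
python3 -c "
from tools import *
c=cam('top')
for t in tools(c):print(t)
go(418,85,120,0)
cv2.imwrite('pics/t3.png',cv2.resize(c['img'][130:310,130:390],None,fx=2.4,fy=2.4)[...,::-1])"
```

```text
('brush', 420.0, 390.1, 188, 23, np.float32(0.013))
('spat', 424.8, 289.3, 192, 34, np.float32(0.003))
('spat', 401.7, 118.9, 278, 246, np.float32(-0.019))
now [ 516.1 -239.   186.8] yaw -0.017 dpos [-0.1036, -0.3222, 0.067] drot [-0.0, 0.001, -0.017] rows 5.5
```

View pics/t3.png

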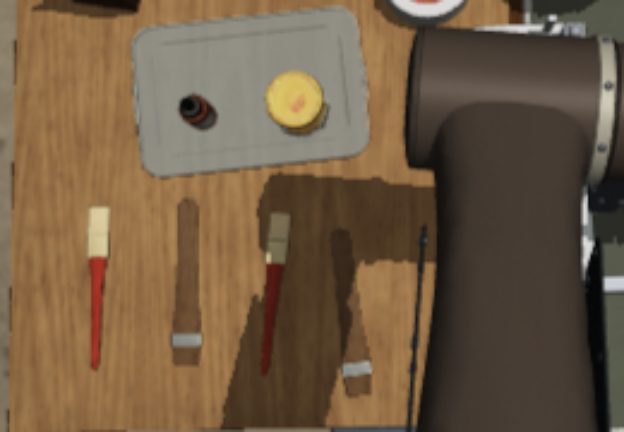

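The moved spatula now runs from (342,231) to (358,394) in the crop, partly in the arm's shadow. The other three tools have not moved.

```bash
python3 -c "
from tools import *
c=cam('top')
f=lambda u,v,z: px2w(c,130+u/2.4,130+v/2.4,z)
a,b=f(342,230,5),f(358,395,5); m=(a+b)/2; d=a-b; print(a,b,m,np.linalg.norm(d),np.arctan2(d[1],d[0]),np.hypot(*m[:2]))
yaw=np.arctan2(d[1],d[0]);go(m[0]+6,m[1]+6*np.tan(yaw),150,yaw)
"
```

```text
[480.74975181 103.94163998   5.        ] [287.93809754  87.30293525   5.        ] [384.34392467  95.62228762   5.        ] 193.52824217159696 0.0860818625736617 396.06044276458545
now [ 516.  -238.2  187. ] yaw -0.019 dpos [-0.1319, -0.3318, 0.0372] drot [-0.0, 0.001, -0.105] rows 5.7
```

play_rows(
  rows=[
    {"delta_pos": [-0.02, -0.06, 0], "delta_rot": [0, 0, 0], "fingers": 0},
    {"delta_pos": [-0.04, -0.12, 0], "delta_rot": [0, 0, 0], "fingers": 0},
    {"delta_pos": [-0.06, -0.18, 0.0], "delta_rot": [0, 0, -0.05], "fingers": -0.3},
    {"delta_pos": [-0.09, -0.24, 0.02], "delta_rot": [0, 0, -0.1], "fingers": -0.3},
    {"delta_pos": [-0.115, -0.3, 0.05], "delta_rot": [0, 0, -0.105], "fingers": -0.3},
    {"delta_pos": [-0.126, -0.332, 0.09], "delta_rot": [0, 0, -0.105], "fingers": -0.3},
    {"delta_pos": [-0.126, -0.332, 0.11], "delta_rot": [0, 0, -0.105], "fingers": -0.3},
    {"delta_pos": [-0.126, -0.332, 0.11], "delta_rot": [0, 0, -0.105], "fingers": -0.3},
  ],
)

```text
clock: 22.3
tool_pos: [394.2, 96.5, 76.7]
eef_rot: [0.001, 0.999, 0.045, -0.001]
ft_force: [1.5, -0.6, 1.1]
gripper_width: 56.8
grip_force: 0.0
```

```bash
python3 -c "
from tools import *
go(396,96.7,16,0.086)
c=cam('scene')
cv2.imwrite('pics/s4.png',cv2.resize(c['img'][130:290,180:400],None,fx=2.5,fy=2.5)[...,::-1])"
```

```text
now [394.2  96.5  76.7] yaw 0.09 dpos [0.0019, -0.0002, 0.0607] drot [0.002, 0.003, 0.004] rows 1.0
```

View pics/s4.png

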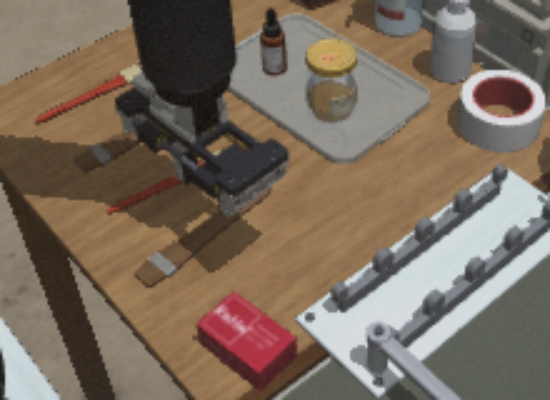

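The gripper is over the middle of the spatula. I'll go down and close on it.

play_rows(
  rows=[
    {"delta_pos": [0.002, 0, 0.03], "delta_rot": [0.002, 0.003, 0], "fingers": -0.3},
    {"delta_pos": [0.002, 0, 0.05], "delta_rot": [0.002, 0.003, 0], "fingers": -0.3},
    {"delta_pos": [0.002, 0, 0.06], "delta_rot": [0.002, 0.003, 0], "fingers": -0.3},
    {"delta_pos": [0.002, 0, 0.06], "delta_rot": [0.002, 0.003, 0], "fingers": -0.3},
    {"delta_pos": [0.002, 0, 0.06], "delta_rot": [0.002, 0.003, 0], "fingers": 0.3},
    {"delta_pos": [0.002, 0, 0.06], "delta_rot": [0.002, 0.003, 0], "fingers": 1},
    {"delta_pos": [0.002, 0, 0.06], "delta_rot": [0.002, 0.003, 0], "fingers": 1},
    {"delta_pos": [0.002, 0, 0.06], "delta_rot": [0.002, 0.003, 0], "fingers": 1},
    {"delta_pos": [0.002, 0, 0.06], "delta_rot": [0.002, 0.003, 0], "fingers": 1},
  ],
  squeeze=15,
)

```text
clock: 23.48
tool_pos: [398.2, 96.7, 17.9]
eef_rot: [-0.001, 0.999, 0.044, 0.002]
ft_force: [-2.2, 1.6, 6.1]
gripper_width: 27.2
grip_force: 15.2
```

```bash
python3 -c "
from tools import *
R=Ro.from_euler('z',0.021).as_matrix()
for x in(-96,-32,32,96): print((np.array([554.9,-127,0])+R@[x,0,0]).round(1))
go(600,-10,150,-1.55)"
```

```text
[ 458.9 -129.     0. ]
[ 522.9 -127.7    0. ]
[ 586.9 -126.3    0. ]
[ 650.9 -125.     0. ]
now [398.2  96.7  17.9] yaw 0.089 dpos [0.1921, 0.1238, -0.1317] drot [-0.005, -0.001, 1.639] rows 4.2
```

play_rows(
  rows=[
    {"delta_pos": [0, 0, -0.03], "delta_rot": [0, 0, 0], "fingers": 1},
    {"delta_pos": [0, 0, -0.08], "delta_rot": [0, 0, 0], "fingers": 1},
    {"delta_pos": [0, 0, -0.13], "delta_rot": [0, 0, 0], "fingers": 1},
    {"delta_pos": [0.04, 0.02, -0.13], "delta_rot": [0, 0, 0.16], "fingers": 1},
    {"delta_pos": [0.08, 0.04, -0.13], "delta_rot": [0, 0, 0.33], "fingers": 1},
    {"delta_pos": [0.12, 0.06, -0.13], "delta_rot": [0, 0, 0.5], "fingers": 1},
    {"delta_pos": [0.15, 0.08, -0.13], "delta_rot": [0, 0, 0.67], "fingers": 1},
    {"delta_pos": [0.18, 0.1, -0.13], "delta_rot": [0, 0, 0.84], "fingers": 1},
    {"delta_pos": [0.19, 0.12, -0.13], "delta_rot": [0, 0, 1.01], "fingers": 1},
    {"delta_pos": [0.19, 0.12, -0.13], "delta_rot": [0, 0, 1.18], "fingers": 1},
  ],
)

```text
clock: 24.72
tool_pos: [597.6, -8.2, 146.8]
eef_rot: [-0.001, 0.853, -0.522, -0.0]
ft_force: [-0.7, -0.2, -0.6]
gripper_width: 27.2
grip_force: 14.9
```

```bash
python3 -c "
from h import *
c=cam('top')
f=lambda u,v,z: px2w(c,130+u/2.4,100+v/2.4,z).round(1)
for a in [(500,124),(502,179),(504,232),(508,288),(511,344),(562,122),(567,175),(570,230),(573,283)]: print(f(*a,50))
go(650.9,-113,150,-1.55)"
```

```text
[681.9 -85.   50. ]
[617.2 -85.6  50. ]
[555.5 -86.4  50. ]
[491.  -89.3  50. ]
[427.1 -91.1  50. ]
[ 683.  -157.1   50. ]
[ 620.6 -161.    50. ]
[ 556.5 -162.4   50. ]
[ 495.4 -163.9   50. ]
now [597.2  -7.7 146.9] yaw -1.107 dpos [0.1182, -0.001, -0.0032] drot [-0.001, 0.002, 0.443] rows 1.9
```

```bash
cat >> h.py <<'E'
SL={1:(459.5,-127.6),2:(523.5,-126.2),3:(587.5,-124.8),4:(651.5,-123.4)}; YR=-1.549
E
python3 -c "
from h import *
go(651.5,-134,110,YR)"
```

```text
now [597.2  -7.7 146.9] yaw -1.107 dpos [0.1373, 0.0079, 0.0367] drot [-0.001, 0.002, 0.442] rows 2.3
```

play_rows(
  rows=[
    {"delta_pos": [0.03, 0.002, 0], "delta_rot": [0, 0, 0.15], "fingers": 1},
    {"delta_pos": [0.08, 0.005, 0], "delta_rot": [0, 0, 0.3], "fingers": 1},
    {"delta_pos": [0.12, 0.008, 0.01], "delta_rot": [-0.001, 0.002, 0.442], "fingers": 1},
    {"delta_pos": [0.1373, 0.0079, 0.03], "delta_rot": [-0.001, 0.002, 0.442], "fingers": 1},
    {"delta_pos": [0.1373, 0.0079, 0.0367], "delta_rot": [-0.001, 0.002, 0.442], "fingers": 1},
    {"delta_pos": [0.1373, 0.0079, 0.0367], "delta_rot": [-0.001, 0.002, 0.442], "fingers": 1},
  ],
)

```text
clock: 25.52
tool_pos: [652.8, -131.4, 109.9]
eef_rot: [-0.0, 0.721, -0.693, -0.0]
ft_force: [-0.2, 0.2, -0.2]
gripper_width: 27.0
grip_force: 14.9
```

```bash
python3 -c "
from h import *
go(651.5,-134,49,YR)
c=cam('scene');cv2.imwrite('pics/s5.png',cv2.resize(c['img'][130:290,280:460],None,fx=3,fy=3)[...,::-1])"
```

```text
now [ 652.8 -131.4  109.9] yaw -1.531 dpos [0.0025, 0.0014, 0.0609] drot [-0.0, 0.0, 0.018] rows 1.0
```

View pics/s5.png

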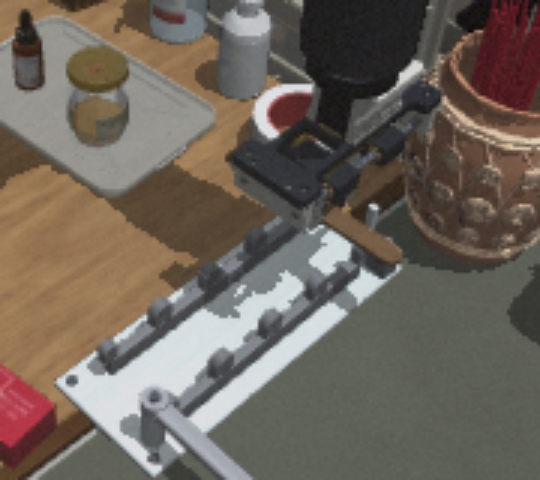

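```bash
python3 -c "
from h import *
c=cam('top')
for z in(30,80,140):
  print(z,px2w(c,381,127,z).round(),px2w(c,381,92,z).round(),px2w(c,349,92,z).round(),px2w(c,412,92,z).round())"
```

```text
30 [ 756. -210.   30.] [ 859. -214.   30.] [ 860. -122.   30.] [ 857. -303.   30.]
80 [ 742. -201.   80.] [ 841. -204.   80.] [ 842. -116.   80.] [ 839. -290.   80.]
140 [ 725. -190.  140.] [ 819. -193.  140.] [ 820. -110.  140.] [ 817. -275.  140.]
```

play_rows(
  rows=[
    {"delta_pos": [-0.001, 0.0014, 0.01], "delta_rot": [0, 0, 0.018], "fingers": 1},
    {"delta_pos": [-0.001, 0.0014, 0.025], "delta_rot": [0, 0, 0.018], "fingers": 1},
    {"delta_pos": [-0.001, 0.0014, 0.04], "delta_rot": [0, 0, 0.018], "fingers": 1},
    {"delta_pos": [-0.001, 0.0014, 0.048], "delta_rot": [0, 0, 0.018], "fingers": 1},
    {"delta_pos": [-0.001, 0.0014, 0.048], "delta_rot": [0, 0, 0.018], "fingers": 1},
  ],
)

```text
clock: 26.25
tool_pos: [651.8, -131.3, 61.9]
eef_rot: [-0.0, 0.714, -0.7, 0.0]
ft_force: [-0.7, -0.4, 0.3]
gripper_width: 27.1
grip_force: 14.9
```

```bash
python3 -c "
from h import *
go(651.5,-130,49,YR)"
```

```text
now [ 651.8 -131.3   61.9] yaw -1.552 dpos [-0.0013, 0.0003, 0.0129] drot [-0.0, -0.0, -0.003] rows 0.2
```

play_rows(
  rows=[
    {"delta_pos": [0, 0, 0.006], "delta_rot": [0, 0, 0], "fingers": 1},
    {"delta_pos": [0, 0, 0.01], "delta_rot": [0, 0, 0], "fingers": 1},
    {"delta_pos": [0, 0, 0.013], "delta_rot": [0, 0, 0], "fingers": 1},
    {"delta_pos": [0, 0, 0.013], "delta_rot": [0, 0, 0], "fingers": 1},
    {"delta_pos": [0, 0, 0.013], "delta_rot": [0, 0, 0], "fingers": 1},
  ],
)

```text
clock: 26.88
tool_pos: [652.6, -131.2, 50.3]
eef_rot: [-0.001, 0.714, -0.7, 0.001]
ft_force: [0.4, -0.5, 0.1]
gripper_width: 26.8
grip_force: 14.9
```

play_rows(
  rows=[
    {"delta_pos": [0, 0, 0.002], "delta_rot": [0, 0, 0], "fingers": 1},
    {"delta_pos": [0, 0, 0.002], "delta_rot": [0, 0, 0], "fingers": 1},
    {"delta_pos": [0, 0, 0.002], "delta_rot": [0, 0, 0], "fingers": 0.1},
    {"delta_pos": [0, 0, 0.002], "delta_rot": [0, 0, 0], "fingers": 0.1},
    {"delta_pos": [0, 0, 0.002], "delta_rot": [0, 0, 0], "fingers": 0.1},
    {"delta_pos": [0, 0, -0.03], "delta_rot": [0, 0, 0], "fingers": 0.1},
    {"delta_pos": [0, 0, -0.08], "delta_rot": [0, 0, 0], "fingers": 0.1},
    {"delta_pos": [0, 0, -0.13], "delta_rot": [0, 0, 0], "fingers": 0},
  ],
)

```text
clock: 27.88
tool_pos: [651.8, -131.2, 181.3]
eef_rot: [-0.001, 0.714, -0.7, 0.001]
ft_force: [1.3, 0.3, 0.3]
gripper_width: 42.6
grip_force: 0.0
```

```bash
python3 -c "
from h import *
c=cam('scene');cv2.imwrite('pics/s6.png',cv2.resize(c['img'][130:290,180:460],None,fx=2.5,fy=2.5)[...,::-1])
go(410,188,120,-0.13)
go(520,120,180,-0.13)"
```

```text
now [ 655.2 -131.9  189.7] yaw -1.551 dpos [-0.3249, 0.2395, 0.0661] drot [-0.009, -0.01, -1.42] rows 6.5
now [ 655.2 -131.9  189.7] yaw -1.551 dpos [-0.2546, 0.1302, 0.0076] drot [-0.009, -0.01, -1.42] rows 4.6
```

View pics/s6.png

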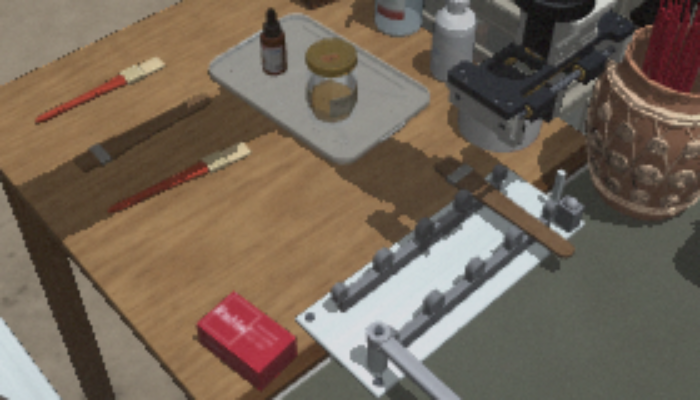

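The first spatula lies in slot 4 across both rails. Brush 1 at (409,189) is next.

play_rows(
  rows=[
    {"delta_pos": [-0.04, 0.04, 0], "delta_rot": [0, 0, -0.17], "fingers": 0},
    {"delta_pos": [-0.08, 0.08, 0], "delta_rot": [0, 0, -0.34], "fingers": 0},
    {"delta_pos": [-0.12, 0.12, 0], "delta_rot": [0, 0, -0.51], "fingers": 0},
    {"delta_pos": [-0.16, 0.15, 0], "delta_rot": [0, 0, -0.68], "fingers": 0},
    {"delta_pos": [-0.2, 0.18, 0], "delta_rot": [0, 0, -0.85], "fingers": 0},
    {"delta_pos": [-0.24, 0.21, 0], "delta_rot": [0, 0, -1.02], "fingers": -0.3},
    {"delta_pos": [-0.28, 0.23, 0.02], "delta_rot": [0, 0, -1.19], "fingers": -0.3},
    {"delta_pos": [-0.31, 0.2395, 0.04], "delta_rot": [0, 0, -1.36], "fingers": -0.3},
    {"delta_pos": [-0.325, 0.2395, 0.066], "delta_rot": [-0.005, -0.005, -1.42], "fingers": -0.3},
    {"delta_pos": [-0.325, 0.2395, 0.066], "delta_rot": [-0.005, -0.005, -1.42], "fingers": -0.3},
  ],
)

```text
clock: 29.18
tool_pos: [405.7, 189.2, 112.2]
eef_rot: [0.001, 0.998, -0.065, -0.003]
ft_force: [-0.2, -0.0, 0.9]
gripper_width: 57.0
grip_force: 0.0
```

```bash
python3 -c "
from h import *
go(410,188.5,17,-0.13)"
```

```text
now [405.7 189.2 112.2] yaw -0.131 dpos [0.0049, -0.0001, 0.0951] drot [0.003, 0.006, -0.001] rows 1.5
```

play_rows(
  rows=[
    {"delta_pos": [0.005, 0, 0.04], "delta_rot": [0.003, 0.006, 0], "fingers": -0.3},
    {"delta_pos": [0.005, 0, 0.07], "delta_rot": [0.003, 0.006, 0], "fingers": -0.3},
    {"delta_pos": [0.005, 0, 0.09], "delta_rot": [0.003, 0.006, 0], "fingers": -0.3},
    {"delta_pos": [0.005, 0, 0.095], "delta_rot": [0.003, 0.006, 0], "fingers": -0.3},
    {"delta_pos": [0.005, 0, 0.095], "delta_rot": [0.003, 0.006, 0], "fingers": 0.3},
    {"delta_pos": [0.005, 0, 0.095], "delta_rot": [0.003, 0.006, 0], "fingers": 1},
    {"delta_pos": [0.005, 0, 0.095], "delta_rot": [0.003, 0.006, 0], "fingers": 1},
    {"delta_pos": [0.005, 0, 0.095], "delta_rot": [0.003, 0.006, 0], "fingers": 1},
    {"delta_pos": [0.005, 0, 0.095], "delta_rot": [0.003, 0.006, 0], "fingers": 1},
  ],
)

```text
clock: 30.3
tool_pos: [411.4, 188.7, 18.8]
eef_rot: [-0.002, 0.998, -0.066, 0.001]
ft_force: [-0.7, -0.5, 3.1]
gripper_width: 17.8
grip_force: 15.0
```

```bash
python3 -c "
from h import *
go(587.5,0,150,YR)"
```

```text
now [411.4 188.7  18.8] yaw -0.132 dpos [0.1997, 0.1635, -0.1313] drot [-0.004, 0.0, 1.417] rows 4.6
```

play_rows(
  rows=[
    {"delta_pos": [0, 0, -0.03], "delta_rot": [0, 0, 0], "fingers": 1},
    {"delta_pos": [0, 0, -0.08], "delta_rot": [0, 0, 0], "fingers": 1},
    {"delta_pos": [0, 0, -0.14], "delta_rot": [0, 0, 0], "fingers": 1},
    {"delta_pos": [0.02, 0.04, -0.14], "delta_rot": [0, 0, 0.17], "fingers": 1},
    {"delta_pos": [0.04, 0.08, -0.14], "delta_rot": [0, 0, 0.34], "fingers": 1},
    {"delta_pos": [0.07, 0.12, -0.14], "delta_rot": [0, 0, 0.51], "fingers": 1},
    {"delta_pos": [0.1, 0.15, -0.14], "delta_rot": [0, 0, 0.68], "fingers": 1},
    {"delta_pos": [0.13, 0.18, -0.14], "delta_rot": [0, 0, 0.85], "fingers": 1},
    {"delta_pos": [0.16, 0.2, -0.14], "delta_rot": [0, 0, 1.02], "fingers": 1},
    {"delta_pos": [0.19, 0.23, -0.14], "delta_rot": [0, 0, 1.19], "fingers": 1},
  ],
)

```text
clock: 31.55
tool_pos: [569.8, -65.6, 158.0]
eef_rot: [-0.002, 0.788, -0.616, -0.0]
ft_force: [0.4, 0.8, -0.4]
gripper_width: 17.6
grip_force: 15.0
```

```bash
python3 -c "
from h import *
go(587.5,-125,105,YR);print(get_state()['gripper_width'])"
```

```text
now [569.8 -65.6 158. ] yaw -1.327 dpos [0.062, -0.0027, 0.0529] drot [-0.002, 0.002, 0.222] rows 1.3
17.642888251639146
```

play_rows(
  rows=[
    {"delta_pos": [0.03, -0.001, 0], "delta_rot": [0, 0, 0.11], "fingers": 1},
    {"delta_pos": [0.062, -0.003, 0.01], "delta_rot": [-0.002, 0.002, 0.222], "fingers": 1},
    {"delta_pos": [0.062, -0.003, 0.03], "delta_rot": [-0.002, 0.002, 0.222], "fingers": 1},
    {"delta_pos": [0.062, -0.003, 0.053], "delta_rot": [-0.002, 0.002, 0.222], "fingers": 1},
    {"delta_pos": [0.062, -0.003, 0.053], "delta_rot": [-0.002, 0.002, 0.222], "fingers": 1},
    {"delta_pos": [0.062, -0.003, 0.053], "delta_rot": [-0.002, 0.002, 0.222], "fingers": 1},
  ],
)

```text
clock: 32.3
tool_pos: [587.8, -123.9, 105.7]
eef_rot: [-0.0, 0.717, -0.697, 0.0]
ft_force: [0.5, 0.4, 0.5]
gripper_width: 17.6
grip_force: 15.0
```

```bash
python3 -c "
from h import *
go(587.5,-125,49.5,YR)"
```

```text
now [ 587.8 -123.9  105.7] yaw -1.543 dpos [0.0011, 0.0004, 0.0562] drot [-0.001, 0.0, 0.006] rows 0.9
```

play_rows(
  rows=[
    {"delta_pos": [0.001, 0, 0.02], "delta_rot": [0, 0, 0.006], "fingers": 1},
    {"delta_pos": [0.001, 0, 0.04], "delta_rot": [0, 0, 0.006], "fingers": 1},
    {"delta_pos": [0.001, 0, 0.05], "delta_rot": [0, 0, 0.006], "fingers": 1},
    {"delta_pos": [0.001, 0, 0.056], "delta_rot": [0, 0, 0.006], "fingers": 1},
    {"delta_pos": [0.001, 0, 0.0565], "delta_rot": [0, 0, 0.006], "fingers": 1},
    {"delta_pos": [0.001, 0, 0.0565], "delta_rot": [0, 0, 0.006], "fingers": 1},
  ],
)

```text
clock: 33.05
tool_pos: [587.7, -124.9, 49.2]
eef_rot: [-0.001, 0.715, -0.7, 0.0]
ft_force: [-0.6, 0.4, 0.0]
gripper_width: 17.7
grip_force: 15.0
```

play_rows(
  rows=[
    {"delta_pos": [0, 0, 0], "delta_rot": [0, 0, 0], "fingers": 0.25},
    {"delta_pos": [0, 0, 0], "delta_rot": [0, 0, 0], "fingers": 0.25},
    {"delta_pos": [0, 0, 0], "delta_rot": [0, 0, 0], "fingers": 0.25},
    {"delta_pos": [0, 0, -0.03], "delta_rot": [0, 0, 0], "fingers": 0.25},
    {"delta_pos": [0, 0, -0.08], "delta_rot": [0, 0, 0], "fingers": 0.25},
    {"delta_pos": [0, 0, -0.13], "delta_rot": [0, 0, 0], "fingers": 0},
    {"delta_pos": [-0.04, 0.03, -0.13], "delta_rot": [0, 0, -0.17], "fingers": 0},
    {"delta_pos": [-0.09, 0.06, -0.13], "delta_rot": [0, 0, -0.34], "fingers": 0},
    {"delta_pos": [-0.14, 0.09, -0.13], "delta_rot": [0, 0, -0.51], "fingers": 0},
    {"delta_pos": [-0.19, 0.12, -0.13], "delta_rot": [0, 0, -0.68], "fingers": 0},
  ],
)

```text
clock: 34.3
tool_pos: [462.3, 63.6, 178.8]
eef_rot: [-0.001, 0.908, -0.419, 0.0]
ft_force: [-0.2, 1.5, -0.1]
gripper_width: 43.7
grip_force: 0.0
```

```bash
python3 -c "
from tools import *
c=cam('top');
for t in tools(c):print(t)
go(425,289,110,0.003)"
```

```text
('brush', 464.5, 392.1, 99, 20, np.float32(0.013))
('spat', 404.0, 251.8, 529, 250, np.float32(-1.204))
now [459.6  67.4 178.9] yaw -0.854 dpos [-0.1898, -0.1193, 0.0694] drot [-0.003, 0.0, -0.857] rows 3.8
```

play_rows(
  rows=[
    {"delta_pos": [-0.04, -0.025, 0], "delta_rot": [0, 0, -0.17], "fingers": -0.3},
    {"delta_pos": [-0.08, -0.05, 0], "delta_rot": [0, 0, -0.34], "fingers": -0.3},
    {"delta_pos": [-0.12, -0.075, 0], "delta_rot": [0, 0, -0.51], "fingers": -0.3},
    {"delta_pos": [-0.16, -0.1, 0.02], "delta_rot": [0, 0, -0.68], "fingers": -0.3},
    {"delta_pos": [-0.19, -0.119, 0.04], "delta_rot": [-0.003, 0, -0.857], "fingers": -0.3},
    {"delta_pos": [-0.19, -0.119, 0.07], "delta_rot": [-0.003, 0, -0.857], "fingers": -0.3},
    {"delta_pos": [-0.19, -0.119, 0.07], "delta_rot": [-0.003, 0, -0.857], "fingers": -0.3},
  ],
)

```text
clock: 35.22
tool_pos: [430.5, 283.4, 106.8]
eef_rot: [0.003, 1.0, -0.006, -0.002]
ft_force: [-0.1, 0.6, 0.4]
gripper_width: 56.9
grip_force: 0.0
```

```bash
python3 -c "
from tools import *
c=cam('scene');print([np.round(w2px(c,p)) for p in((425,289,6),(521,289,6),(329,289,6))])
cv2.imwrite('pics/s7.png',cv2.resize(c['img'][110:290,160:440],None,fx=2.5,fy=2.5)[...,::-1])
go(426,289,16,0.003)"
```

```text
[array([238., 181.]), array([263., 168.]), array([212., 195.])]
now [431.5 283.8 108.3] yaw -0.013 dpos [-0.0054, -0.0055, 0.0923] drot [0.004, 0.002, -0.016] rows 1.5
```

View pics/s7.png

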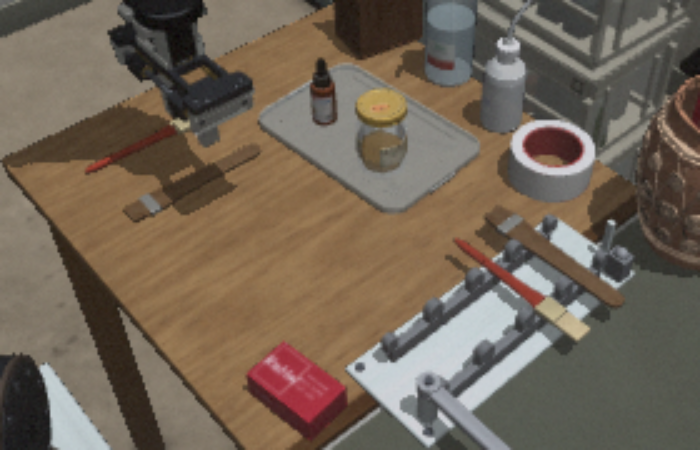

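Brush 1 lies in slot 3 and the first spatula in slot 4. The second spatula is where predicted, with its centre near crop (195,180).

play_rows(
  rows=[
    {"delta_pos": [-0.005, -0.0055, 0.03], "delta_rot": [0.004, 0.002, -0.016], "fingers": -0.3},
    {"delta_pos": [-0.005, -0.0055, 0.065], "delta_rot": [0.004, 0.002, -0.016], "fingers": -0.3},
    {"delta_pos": [-0.005, -0.0055, 0.085], "delta_rot": [0.004, 0.002, -0.016], "fingers": -0.3},
    {"delta_pos": [-0.005, -0.0055, 0.092], "delta_rot": [0.004, 0.002, -0.016], "fingers": -0.3},
    {"delta_pos": [-0.005, -0.0055, 0.092], "delta_rot": [0.004, 0.002, -0.016], "fingers": 0.3},
    {"delta_pos": [-0.005, -0.0055, 0.092], "delta_rot": [0.004, 0.002, -0.016], "fingers": 1},
    {"delta_pos": [-0.005, -0.0055, 0.092], "delta_rot": [0.004, 0.002, -0.016], "fingers": 1},
    {"delta_pos": [-0.005, -0.0055, 0.092], "delta_rot": [0.004, 0.002, -0.016], "fingers": 1},
    {"delta_pos": [-0.005, -0.0055, 0.092], "delta_rot": [0.004, 0.002, -0.016], "fingers": 1},
  ],
)

```text
clock: 36.4
tool_pos: [427.1, 290.1, 17.3]
eef_rot: [-0.001, 1.0, 0.002, 0.001]
ft_force: [-0.8, -1.3, 6.8]
gripper_width: 28.1
grip_force: 15.0
```

```bash
python3 -c "
from h import *
go(523.5,-40,160,YR)"
```

```text
now [427.1 290.1  17.3] yaw 0.004 dpos [0.0955, 0.3301, -0.1433] drot [-0.004, 0.0, 1.553] rows 6.0
```

play_rows(
  rows=[
    {"delta_pos": [0, 0, -0.04], "delta_rot": [0, 0, 0], "fingers": 1},
    {"delta_pos": [0, 0, -0.1], "delta_rot": [0, 0, 0], "fingers": 1},
    {"delta_pos": [0, 0.02, -0.145], "delta_rot": [0, 0, 0.1], "fingers": 1},
    {"delta_pos": [0, 0.07, -0.145], "delta_rot": [0, 0, 0.28], "fingers": 1},
    {"delta_pos": [0.01, 0.12, -0.145], "delta_rot": [0, 0, 0.46], "fingers": 1},
    {"delta_pos": [0.02, 0.17, -0.145], "delta_rot": [0, 0, 0.64], "fingers": 1},
    {"delta_pos": [0.03, 0.22, -0.145], "delta_rot": [0, 0, 0.82], "fingers": 1},
    {"delta_pos": [0.05, 0.27, -0.145], "delta_rot": [0, 0, 1.0], "fingers": 1},
    {"delta_pos": [0.07, 0.3, -0.145], "delta_rot": [0, 0, 1.18], "fingers": 1},
    {"delta_pos": [0.095, 0.33, -0.145], "delta_rot": [0, 0, 1.36], "fingers": 1},
  ],
)

```text
clock: 37.65
tool_pos: [522.9, -41.6, 161.4]
eef_rot: [-0.001, 0.777, -0.63, -0.0]
ft_force: [0.9, 0.3, -0.5]
gripper_width: 27.9
grip_force: 14.9
```

```bash
python3 -c "
from h import *
go(523.5,-126.2,105,YR)"
```

```text
now [522.9 -41.6 161.4] yaw -1.363 dpos [0.083, 0.017, 0.0562] drot [-0.002, 0.002, 0.186] rows 1.6
```

play_rows(
  rows=[
    {"delta_pos": [0.04, 0.008, 0], "delta_rot": [0, 0, 0.1], "fingers": 1},
    {"delta_pos": [0.083, 0.017, 0.0], "delta_rot": [-0.002, 0.002, 0.186], "fingers": 1},
    {"delta_pos": [0.083, 0.017, 0.03], "delta_rot": [-0.002, 0.002, 0.186], "fingers": 1},
    {"delta_pos": [0.083, 0.017, 0.056], "delta_rot": [-0.002, 0.002, 0.186], "fingers": 1},
    {"delta_pos": [0.083, 0.017, 0.056], "delta_rot": [-0.002, 0.002, 0.186], "fingers": 1},
    {"delta_pos": [0.083, 0.017, 0.056], "delta_rot": [-0.002, 0.002, 0.186], "fingers": 1},
  ],
)

```text
clock: 38.4
tool_pos: [524.3, -124.7, 105.9]
eef_rot: [0.0, 0.717, -0.697, 0.0]
ft_force: [0.6, -0.5, 0.3]
gripper_width: 27.7
grip_force: 15.0
```

```bash
python3 -c "
from h import *
go(523.5,-127,48,YR)"
```

```text
now [ 524.3 -124.7  105.9] yaw -1.542 dpos [0.0022, 0.0009, 0.0579] drot [-0.0, -0.001, 0.007] rows 0.9
```

play_rows(
  rows=[
    {"delta_pos": [0.002, 0.001, 0.02], "delta_rot": [0, 0, 0.007], "fingers": 1},
    {"delta_pos": [0.002, 0.001, 0.04], "delta_rot": [0, 0, 0.007], "fingers": 1},
    {"delta_pos": [0.002, 0.001, 0.05], "delta_rot": [0, 0, 0.007], "fingers": 1},
    {"delta_pos": [0.002, 0.001, 0.056], "delta_rot": [0, 0, 0.007], "fingers": 1},
    {"delta_pos": [0.002, 0.001, 0.0575], "delta_rot": [0, 0, 0.007], "fingers": 1},
    {"delta_pos": [0.002, 0.001, 0.0575], "delta_rot": [0, 0, 0.007], "fingers": 1},
  ],
)

```text
clock: 39.15
tool_pos: [523.1, -126.8, 48.0]
eef_rot: [0.0, 0.715, -0.7, 0.0]
ft_force: [0.4, -0.2, -0.3]
gripper_width: 27.9
grip_force: 15.0
```

play_rows(
  rows=[
    {"delta_pos": [0, 0, 0.0005], "delta_rot": [0, 0, 0], "fingers": 0.1},
    {"delta_pos": [0, 0, 0.0005], "delta_rot": [0, 0, 0], "fingers": 0.1},
    {"delta_pos": [0, 0, 0.0005], "delta_rot": [0, 0, 0], "fingers": 0.1},
    {"delta_pos": [0, 0, -0.03], "delta_rot": [0, 0, 0], "fingers": 0.1},
    {"delta_pos": [0, 0, -0.08], "delta_rot": [0, 0, 0], "fingers": 0.1},
    {"delta_pos": [0, 0, -0.13], "delta_rot": [0, 0, 0], "fingers": 0},
    {"delta_pos": [-0.06, 0.02, -0.13], "delta_rot": [0, 0, -0.17], "fingers": 0},
    {"delta_pos": [-0.12, 0.04, -0.13], "delta_rot": [0, 0, -0.34], "fingers": 0},
    {"delta_pos": [-0.18, 0.07, -0.13], "delta_rot": [0, 0, -0.51], "fingers": 0},
    {"delta_pos": [-0.24, 0.09, -0.13], "delta_rot": [0, 0, -0.68], "fingers": 0},
  ],
)

```text
clock: 40.4
tool_pos: [429.0, 106.2, 177.8]
eef_rot: [-0.0, 0.908, -0.419, 0.0]
ft_force: [1.4, -0.0, -0.3]
gripper_width: 43.6
grip_force: 0.0
```

```bash
python3 -c "
from tools import *
go(421,391,110,0.013)"
```

```text
now [429.  106.2 177.8] yaw -0.865 dpos [-0.2218, -0.1787, 0.0678] drot [-0.0, -0.0, -0.878] rows 4.7
```

play_rows(
  rows=[
    {"delta_pos": [-0.04, -0.033, 0], "delta_rot": [0, 0, -0.17], "fingers": -0.3},
    {"delta_pos": [-0.08, -0.066, 0], "delta_rot": [0, 0, -0.34], "fingers": -0.3},
    {"delta_pos": [-0.12, -0.1, 0], "delta_rot": [0, 0, -0.51], "fingers": -0.3},
    {"delta_pos": [-0.17, -0.135, 0.0], "delta_rot": [0, 0, -0.68], "fingers": -0.3},
    {"delta_pos": [-0.222, -0.179, 0.03], "delta_rot": [0, 0, -0.86], "fingers": -0.3},
    {"delta_pos": [-0.222, -0.179, 0.068], "delta_rot": [0, 0, -0.878], "fingers": -0.3},
    {"delta_pos": [-0.222, -0.179, 0.068], "delta_rot": [0, 0, -0.878], "fingers": -0.3},
    {"delta_pos": [-0.222, -0.179, 0.068], "delta_rot": [0, 0, -0.878], "fingers": -0.3},
  ],
)

```text
clock: 41.4
tool_pos: [424.1, 389.8, 110.4]
eef_rot: [0.0, 1.0, 0.004, 0.0]
ft_force: [-0.1, 0.1, 1.4]
gripper_width: 56.8
grip_force: 0.0
```

```bash
python3 -c "
from tools import *
go(421,391,17,0.013)"
```

```text
now [424.1 389.8 110.4] yaw 0.008 dpos [-0.0032, -0.0013, 0.0934] drot [0.0, -0.0, -0.005] rows 1.5
```

play_rows(
  rows=[
    {"delta_pos": [-0.003, -0.001, 0.03], "delta_rot": [0, 0, -0.005], "fingers": -0.3},
    {"delta_pos": [-0.003, -0.001, 0.065], "delta_rot": [0, 0, -0.005], "fingers": -0.3},
    {"delta_pos": [-0.003, -0.001, 0.085], "delta_rot": [0, 0, -0.005], "fingers": -0.3},
    {"delta_pos": [-0.003, -0.001, 0.093], "delta_rot": [0, 0, -0.005], "fingers": -0.3},
    {"delta_pos": [-0.003, -0.001, 0.093], "delta_rot": [0, 0, -0.005], "fingers": 0.3},
    {"delta_pos": [-0.003, -0.001, 0.093], "delta_rot": [0, 0, -0.005], "fingers": 1},
    {"delta_pos": [-0.003, -0.001, 0.093], "delta_rot": [0, 0, -0.005], "fingers": 1},
    {"delta_pos": [-0.003, -0.001, 0.093], "delta_rot": [0, 0, -0.005], "fingers": 1},
    {"delta_pos": [-0.003, -0.001, 0.093], "delta_rot": [0, 0, -0.005], "fingers": 1},
  ],
)

```text
clock: 42.52
tool_pos: [420.9, 391.3, 16.7]
eef_rot: [-0.0, 1.0, 0.007, 0.0]
ft_force: [-0.5, 0.6, 3.0]
gripper_width: 18.2
grip_force: 14.9
```

```bash
python3 -c "
from h import *
go(470,0,160,YR)"
```

```text
now [420.9 391.3  16.7] yaw 0.013 dpos [0.0439, 0.3919, -0.1433] drot [-0.0, 0.0, 1.562] rows 6.7
```

play_rows(
  rows=[
    {"delta_pos": [0, 0, -0.04], "delta_rot": [0, 0, 0], "fingers": 1},
    {"delta_pos": [0, 0, -0.1], "delta_rot": [0, 0, 0], "fingers": 1},
    {"delta_pos": [0, 0.03, -0.145], "delta_rot": [0, 0, 0.1], "fingers": 1},
    {"delta_pos": [0, 0.08, -0.145], "delta_rot": [0, 0, 0.28], "fingers": 1},
    {"delta_pos": [0.01, 0.13, -0.145], "delta_rot": [0, 0, 0.46], "fingers": 1},
    {"delta_pos": [0.02, 0.19, -0.145], "delta_rot": [0, 0, 0.64], "fingers": 1},
    {"delta_pos": [0.03, 0.25, -0.145], "delta_rot": [0, 0, 0.82], "fingers": 1},
    {"delta_pos": [0.035, 0.31, -0.145], "delta_rot": [0, 0, 1.0], "fingers": 1},
    {"delta_pos": [0.04, 0.35, -0.145], "delta_rot": [0, 0, 1.18], "fingers": 1},
    {"delta_pos": [0.044, 0.392, -0.145], "delta_rot": [0, 0, 1.36], "fingers": 1},
  ],
)

```text
clock: 43.78
tool_pos: [469.8, -1.9, 161.6]
eef_rot: [0.0, 0.78, -0.626, 0.0]
ft_force: [0.1, 0.6, -0.2]
gripper_width: 18.1
grip_force: 14.9
```

```bash
python3 -c "
from h import *
go(459.5,-128,105,YR)"
```

```text
now [469.8  -1.9 161.6] yaw -1.353 dpos [0.1208, 0.0372, 0.0567] drot [0.0, -0.0, 0.196] rows 2.2
```

play_rows(
  rows=[
    {"delta_pos": [0.05, 0.015, 0], "delta_rot": [0, 0, 0.1], "fingers": 1},
    {"delta_pos": [0.1, 0.03, 0.0], "delta_rot": [0, 0, 0.196], "fingers": 1},
    {"delta_pos": [0.121, 0.037, 0.01], "delta_rot": [0, 0, 0.196], "fingers": 1},
    {"delta_pos": [0.121, 0.037, 0.04], "delta_rot": [0, 0, 0.196], "fingers": 1},
    {"delta_pos": [0.121, 0.037, 0.0565], "delta_rot": [0, 0, 0.196], "fingers": 1},
    {"delta_pos": [0.121, 0.037, 0.0565], "delta_rot": [0, 0, 0.196], "fingers": 1},
    {"delta_pos": [0.121, 0.037, 0.0565], "delta_rot": [0, 0, 0.196], "fingers": 1},
  ],
)

```text
clock: 44.65
tool_pos: [461.1, -126.5, 105.7]
eef_rot: [0.0, 0.717, -0.697, 0.0]
ft_force: [-0.5, -0.1, 0.5]
gripper_width: 17.9
grip_force: 14.9
```

```bash
python3 -c "
from h import *
go(459.5,-128,47,YR)"
```

```text
now [ 461.1 -126.5  105.7] yaw -1.542 dpos [0.0014, 0.0017, 0.0587] drot [-0.0, -0.001, 0.007] rows 0.9
```

play_rows(
  rows=[
    {"delta_pos": [0.001, 0.0017, 0.02], "delta_rot": [0, 0, 0.007], "fingers": 1},
    {"delta_pos": [0.001, 0.0017, 0.04], "delta_rot": [0, 0, 0.007], "fingers": 1},
    {"delta_pos": [0.001, 0.0017, 0.05], "delta_rot": [0, 0, 0.007], "fingers": 1},
    {"delta_pos": [0.001, 0.0017, 0.056], "delta_rot": [0, 0, 0.007], "fingers": 1},
    {"delta_pos": [0.001, 0.0017, 0.0585], "delta_rot": [0, 0, 0.007], "fingers": 1},
    {"delta_pos": [0.001, 0.0017, 0.0585], "delta_rot": [0, 0, 0.007], "fingers": 1},
  ],
)

```text
clock: 45.4
tool_pos: [459.3, -127.6, 46.9]
eef_rot: [0.0, 0.715, -0.7, 0.0]
ft_force: [-0.2, 0.0, -0.6]
gripper_width: 18.1
grip_force: 14.9
```

Release, lift, and head toward the knob at about (413,-337).

play_rows(
  rows=[
    {"delta_pos": [0, 0, 0], "delta_rot": [0, 0, 0], "fingers": 0.25},
    {"delta_pos": [0, 0, 0], "delta_rot": [0, 0, 0], "fingers": 0.25},
    {"delta_pos": [0, 0, 0], "delta_rot": [0, 0, 0], "fingers": 0.25},
    {"delta_pos": [0, 0, -0.03], "delta_rot": [0, 0, 0], "fingers": 0.25},
    {"delta_pos": [0, 0, -0.08], "delta_rot": [0, 0, 0], "fingers": 0.25},
    {"delta_pos": [0, 0, -0.13], "delta_rot": [0, 0, 0], "fingers": 0},
    {"delta_pos": [0.06, 0.0, -0.13], "delta_rot": [0, 0, 0], "fingers": 0},
    {"delta_pos": [0.12, 0.01, -0.13], "delta_rot": [0, 0, 0], "fingers": 0},
    {"delta_pos": [0.18, 0.03, -0.13], "delta_rot": [0, 0, 0], "fingers": 0},
    {"delta_pos": [0.21, 0.045, -0.13], "delta_rot": [0, 0, 0], "fingers": 0},
  ],
)

```text
clock: 46.65
tool_pos: [417.4, -340.8, 176.5]
eef_rot: [0.0, 0.714, -0.7, -0.0]
ft_force: [-0.6, 0.4, 0.4]
gripper_width: 43.9
grip_force: 0.0
```

```bash
python3 -c "
from h import *
go(413.1,-336.3,87.5,-1.55)
c=cam('scene'); t=cam('top')
a=cv2.resize(c['img'][170:330,270:450],(400,356));b=cv2.resize(t['img'][120:280,300:480],(400,356))
cv2.imwrite('pics/f1.png',np.hstack([a,b])[...,::-1])"
```

```text
now [ 417.4 -340.8  176.5] yaw -1.552 dpos [-0.0046, 0.0041, 0.089] drot [0.001, -0.0, -0.002] rows 1.4
```

View pics/f1.png

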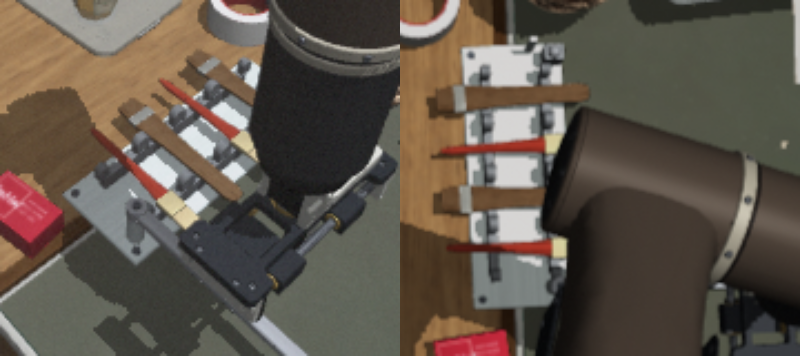

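All four tools lie in separate slots across both rails. I'll grip the knob and swing the bar shut.

play_rows(
  rows=[
    {"delta_pos": [-0.0046, 0.0041, 0.03], "delta_rot": [0, 0, 0], "fingers": 0},
    {"delta_pos": [-0.0046, 0.0041, 0.06], "delta_rot": [0, 0, 0], "fingers": 0},
    {"delta_pos": [-0.0046, 0.0041, 0.08], "delta_rot": [0, 0, 0], "fingers": 0},
    {"delta_pos": [-0.0046, 0.0041, 0.089], "delta_rot": [0, 0, 0], "fingers": 0},
    {"delta_pos": [-0.0046, 0.0041, 0.089], "delta_rot": [0, 0, 0], "fingers": 0.3},
    {"delta_pos": [-0.0046, 0.0041, 0.089], "delta_rot": [0, 0, 0], "fingers": 1},
    {"delta_pos": [-0.0046, 0.0041, 0.089], "delta_rot": [0, 0, 0], "fingers": 1},
    {"delta_pos": [-0.0046, 0.0041, 0.089], "delta_rot": [0, 0, 0], "fingers": 1},
    {"delta_pos": [-0.0046, 0.0041, 0.089], "delta_rot": [0, 0, 0], "fingers": 1},
  ],
  squeeze=8,
)

```text
clock: 47.88
tool_pos: [414.6, -334.2, 88.3]
eef_rot: [0.0, 0.715, -0.7, 0.0]
ft_force: [-0.9, 1.5, 5.7]
gripper_width: 15.5
grip_force: 8.0
```

```bash
cat > arc.py <<'E'
from h import *
import sys
s=get_state();q=s['eef_rot'];R=Ro.from_quat([q[1],q[2],q[3],q[0]]);p=s['tool_pos'];print(p.round(1),s['grip_force'],s['gripper_width'],s['ft_force'].round(1))
h=np.array([411.5,-167.5]);d=p[:2]-h;f0=np.arctan2(d[1],d[0]);print(np.hypot(*d),f0)
st=float(sys.argv[1])
for k in range(1,11):
    f=f0+k*st;t=h+169.5*np.array([np.cos(f),np.sin(f)]);print((R.inv().apply([*(t-p[:2]),0])/1000).round(4).tolist(),round(f,3))
E
python3 arc.py 0.14
```

```text
[ 414.6 -334.2   88.3] 8.000592291355133 15.533740776099524 [-0.9  1.5  5.7]
166.7223498622898 -1.5523005082291985
[0.0012, -0.0236, 0.0] -1.412
[-0.0037, -0.0469, 0.0] -1.272
[-0.0118, -0.0691, 0.0] -1.132
[-0.0229, -0.0901, 0.0] -0.992
[-0.0368, -0.1093, 0.0] -0.852
[-0.0532, -0.1264, 0.0] -0.712
[-0.0719, -0.141, -0.0] -0.572
[-0.0925, -0.1528, -0.0] -0.432
[-0.1144, -0.1617, -0.0] -0.292
[-0.1375, -0.1674, -0.0001] -0.152
```

play_rows(
  rows=[
    {"delta_pos": [0.0012, -0.0236, 0], "delta_rot": [0, 0, -0.14], "fingers": 1},
    {"delta_pos": [-0.0037, -0.0469, 0], "delta_rot": [0, 0, -0.28], "fingers": 1},
    {"delta_pos": [-0.0118, -0.0691, 0], "delta_rot": [0, 0, -0.42], "fingers": 1},
    {"delta_pos": [-0.0229, -0.0901, 0], "delta_rot": [0, 0, -0.56], "fingers": 1},
    {"delta_pos": [-0.0368, -0.1093, 0], "delta_rot": [0, 0, -0.7], "fingers": 1},
    {"delta_pos": [-0.0532, -0.1264, 0], "delta_rot": [0, 0, -0.84], "fingers": 1},
    {"delta_pos": [-0.0719, -0.141, 0], "delta_rot": [0, 0, -0.98], "fingers": 1},
    {"delta_pos": [-0.0925, -0.1528, 0], "delta_rot": [0, 0, -1.12], "fingers": 1},
    {"delta_pos": [-0.1144, -0.1617, 0], "delta_rot": [0, 0, -1.26], "fingers": 1},
    {"delta_pos": [-0.1144, -0.1617, 0], "delta_rot": [0, 0, -1.26], "fingers": 1},
  ],
)

```text
clock: 49.12
tool_pos: [573.3, -214.9, 87.8]
eef_rot: [0.0, 0.99, -0.143, -0.001]
ft_force: [-4.3, 0.6, 6.1]
gripper_width: 16.0
grip_force: 8.0
```

```bash
python3 arc.py 0.04
```

```text
[ 573.3 -214.9   87.8] 8.00031915307045 16.038756995594458 [-4.3  0.6  6.1]
168.5559747975854 -0.28476333636406864
[0.0008, -0.0068, -0.0] -0.245
[0.0004, -0.0135, -0.0] -0.205
[-0.0003, -0.0203, -0.0] -0.165
[-0.0013, -0.027, -0.0] -0.125
[-0.0025, -0.0337, -0.0] -0.085
[-0.004, -0.0403, -0.0] -0.045
[-0.0057, -0.0468, -0.0] -0.005
[-0.0077, -0.0533, -0.0] 0.035
[-0.01, -0.0597, -0.0] 0.075
[-0.0125, -0.066, -0.0] 0.115
```

play_rows(
  rows=[
    {"delta_pos": [0.0004, -0.0068, 0], "delta_rot": [0, 0, -0.04], "fingers": 1},
    {"delta_pos": [0.0004, -0.0135, 0], "delta_rot": [0, 0, -0.08], "fingers": 1},
    {"delta_pos": [-0.0003, -0.0203, 0], "delta_rot": [0, 0, -0.12], "fingers": 1},
    {"delta_pos": [-0.0013, -0.027, 0], "delta_rot": [0, 0, -0.16], "fingers": 1},
    {"delta_pos": [-0.0025, -0.0337, 0], "delta_rot": [0, 0, -0.2], "fingers": 1},
    {"delta_pos": [-0.004, -0.0403, 0], "delta_rot": [0, 0, -0.24], "fingers": 1},
    {"delta_pos": [-0.0057, -0.0468, 0], "delta_rot": [0, 0, -0.28], "fingers": 1},
    {"delta_pos": [-0.0073, -0.052, 0], "delta_rot": [0, 0, -0.31], "fingers": 1},
    {"delta_pos": [-0.0073, -0.052, 0], "delta_rot": [0, 0, -0.31], "fingers": 1},
  ],
  squeeze=20,
)

```text
clock: 50.25
tool_pos: [580.3, -163.4, 87.8]
eef_rot: [-0.0, 1.0, 0.01, -0.001]
ft_force: [-5.2, 8.2, 9.1]
gripper_width: 15.7
grip_force: 20.0
```

```bash
python3 arc.py 0.01
```

```text
[ 580.3 -163.4   87.8] 20.002569258213043 15.73521448746826 [-5.2  8.2  9.1]
168.88089146889703 0.02409703164273178
[0.0006, -0.0017, 0.0] 0.034
[0.0006, -0.0034, 0.0] 0.044
[0.0005, -0.0051, 0.0] 0.054
[0.0005, -0.0068, 0.0] 0.064
[0.0004, -0.0085, 0.0] 0.074
[0.0003, -0.0102, 0.0] 0.084
[0.0002, -0.0119, 0.0] 0.094
[0.0, -0.0135, 0.0] 0.104
[-0.0001, -0.0152, 0.0] 0.114
[-0.0003, -0.0169, 0.0] 0.124
```

play_rows(
  rows=[
    {"delta_pos": [0.0003, -0.0017, 0], "delta_rot": [0, 0, -0.01], "fingers": 1},
    {"delta_pos": [0.0005, -0.003, 0], "delta_rot": [0, 0, -0.015], "fingers": 1},
    {"delta_pos": [0.0005, -0.003, 0], "delta_rot": [0, 0, -0.015], "fingers": 1},
  ],
)

```text
clock: 50.62
tool_pos: [580.3, -162.3, 87.8]
eef_rot: [0.001, 1.0, 0.018, -0.002]
ft_force: [-4.7, -4.6, 6.2]
gripper_width: 15.4
grip_force: 20.0
```

The reaction now pushes back, so the bar is on its stop. I'll release and lift away.

play_rows(
  rows=[
    {"delta_pos": [0.0003, -0.001, 0], "delta_rot": [0, 0, 0], "fingers": 0.2},
    {"delta_pos": [0.0003, -0.001, 0], "delta_rot": [0, 0, 0], "fingers": 0.2},
    {"delta_pos": [0.0003, -0.001, 0], "delta_rot": [0, 0, 0], "fingers": 0.2},
    {"delta_pos": [0, -0.001, -0.03], "delta_rot": [0, 0, 0], "fingers": 0.2},
    {"delta_pos": [0, 0, -0.08], "delta_rot": [0, 0, 0], "fingers": 0.2},
    {"delta_pos": [0, 0, -0.13], "delta_rot": [0, 0, 0], "fingers": 0.2},
    {"delta_pos": [-0.05, 0.05, -0.13], "delta_rot": [0, 0, 0], "fingers": 0.2},
    {"delta_pos": [-0.1, 0.1, -0.13], "delta_rot": [0, 0, 0], "fingers": 0.2},
    {"delta_pos": [-0.13, 0.16, -0.13], "delta_rot": [0, 0, 0], "fingers": 0.2},
    {"delta_pos": [-0.14, 0.21, -0.13], "delta_rot": [0, 0, 0], "fingers": 0.2},
  ],
)

```text
clock: 51.88
tool_pos: [450.2, -369.4, 218.5]
eef_rot: [0.0, 1.0, 0.018, 0.0]
ft_force: [1.1, -0.2, 1.2]
gripper_width: 35.1
grip_force: 0.0
```

Run:
```python
from h import *
print(get_state()['tool_pos'].round())
c=cam('scene'); t=cam('top')
a=cv2.resize(c['img'][130:310,240:440],(440,396));b=cv2.resize(t['img'][120:280,180:400],(352,256)); b=cv2.copyMakeBorder(b,0,140,0,0,cv2.BORDER_CONSTANT)
cv2.imwrite('pics/f2.png',np.hstack([a,b])[...,::-1])
# knob in scene: dark blob near predicted shut position, ray to z=100 (near top)
pr=w2px(c,(581,-163.5,100)); u0,v0=map(int,pr); g=c['img'][v0-12:v0+13,u0-12:u0+13].max(2); print('pred',np.round(pr,1))
n,l,s,ct=cv2.connectedComponentsWithStats((g<50).astype(np.uint8))
for i in range(1,n):
    if s[i,4]>8: print(s[i].tolist(),'centre px',(ct[i]+[u0-12,v0-12]).round(1),px2w(c,*(ct[i]+[u0-12,v0-12]),86).round(1))
```

```text
[ 450. -369.  219.]
pred [378.1 218.7]
[9, 8, 16, 17, 208] centre px [383.1 223.3] [ 589.2 -175.9   86. ]
```

View pics/f2.png

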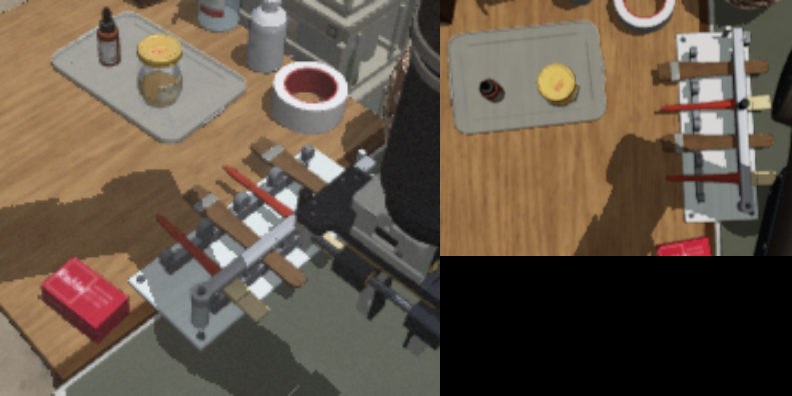

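The top view shows the bar lying along the near rail with its tip at the catch. All four tools are in slots, and the jar and bottle are upright on the lid. One numeric check of the knob, then I'll hand in.

Run:
```python
from h import *
t=cam('top'); u,v=w2px(t,(581,-163.5,106)); u0,v0=int(u)-8,int(v)-8
g=t['img'][v0:v0+17,u0:u0+17].max(2); n,l,s,c=cv2.connectedComponentsWithStats((g<45).astype(np.uint8))
for i in range(1,n):
    if s[i,4]>4:
        p=px2w(t,*(c[i]+[u0,v0]),104); print(s[i].tolist(),p.round(1),'angle',round(0.022-np.arctan2(p[1]+167.5,p[0]-411.5),3))
s=get_state(); print(s['ft_force'].round(1),s['clock'])
```

```text
[3, 6, 6, 6, 19] [ 578.3 -156.6  104. ] angle -0.043
[ 0.6  0.7 -0.9] 52.025
```

```bash
python3 -c "
from station import *
print(job_done())"
```

```text
the job is handed in; nothing more can be done
None
```

I handed the job in at about 52 s, with no verdict returned. The last pictures show the jar and bottle upright on the lid, all four tools in separate slots across both rails, and the bar shut against its stop.

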